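Close the filter holder crosswise with the T-handle wrench

ROBOT

A 6-joint arm with a two-finger parallel gripper is mounted at the origin on the work surface. World frame = base frame: x ahead of the robot, y to its left, z up, the work surface at z = 0. Lengths are in m, angles in degrees, forces in N, time in s.
With the tool pointing down it reaches from about 0.35 to 0.775 m from the base axis. Payload 7.3 kg.
Tool frame: the origin (TCP) lies on the centre line of the jaws, within the pads' length; the fingertips stand 22 mm ahead of it and the grasp point (between the pads) lies 3 mm ahead of it; z points along the fingers, y is the line along which they close (so a half turn about z gives the same grasp; the last joint's range is limited). The gripper opens to 92 mm and grips with 3 to 60 N. Pads are 19 mm wide; open, the fingers measure 130 mm over their backs; the gripper's body (75 mm by 190 mm) begins 47 mm behind the grasp point.
Start: joints at [-8.365, 19.595, 87.324, -0, 73.075, -8.365], TCP at [0.525, 0, 0.249] pointing down, gripper open.
Joint ranges: [-145.02, 145.02], [-44.19, 115.74], [2.07, 154.8], [-57.11, 237.11], [16.16, 152.29], [-177.93, 177.93]. Speed limits (degrees/s): [147.25, 147.25, 180, 180, 180, 180].

INTERFACE

Orientations are given as a 3x3 rotation matrix whose columns are the frame's x, y, z axes.
In Python, from plant import ctrl, imaging, job_done, spot_in gives the robot as it stands. The module is installed in compiled form; this text tells all that it offers.
- The arm moves only by the tool drive_tool, never from a script. Its argument "steps" is a list of rows, each an object with "hand": the opening, from 0 (shut) to 1 (fully open); "offset": the shift along the tool's x, y, z in cm, a list of three; "turn": the turn, a rotation vector about the tool's x, y, z in degrees, a list of three. In form: [{"hand": hand, "offset": [dx, dy, dz], "turn": [wx, wy, wz]}, ...]. A call has 1 to 8 rows; each row shifts and turns the commanded pose from where the row before left it, along the tool's axes as they then stand; what a row does not reach is not made up. A row lasts 1/10 s, in which the tool goes at most 50 mm and 8.59 degrees, less where a joint would pass 70% of its speed; a pose out of reach is approached as far as the arm can. A call is refused whole if a number of a shift passes 5 or a number of a turn 8.59, either way. A call with a gripper value outside its range is refused whole. The fingers move at their own pace and stop on an object; "newtons" is the grip in N (left out, the last holds). Time passes only in rows, so rows that do not move let the fingers close. It gives the time, the measured TCP pose, the force, the opening and the grip force at its end, in the units of the state.
- ctrl.read_state(): the state, without advancing time (a new reading comes with each control period).
- imaging.capture(name): name is "scene" or "side" or "wrist"; returns a dict with "color" (480x640x3 uint8, blue, green, red), "camera_matrix" (3x3 intrinsics, pixels), "world_from_camera" (4x4, takes a point from camera to world coordinates); the wrist camera has in their place "T_tool_cam" (4x4, takes a point from camera to tool coordinates, whose origin is the TCP and whose axes are the flange's). Camera axes: x right, y down, z forward; pixel columns grow to the right and rows downward; lengths in m; the calibration is good to about 2 mm. A picture is of the moment at which its call begins: read the wrist's pose just before it. There is no depth.
- job_done(): hands the job in; it is judged then, once.
Trained networks look in a picture, given as the dict that the camera call returned (one of the last four; its "shot" number tells which), for a name from the list of things; names that differ only in an ending like _2 or _b are one class to them, and where a whole thing is asked for, a point or a joint stands for the part that bears it (a point fixed in the world has none). Each returns a list of dicts, best first, with "conf" (0 to 1); they miss things now and then, are a little off and sometimes report something else, mostly with a low value. They report only what shows in the picture. A call takes as long as a camera call. They do not tell look-alikes from the thing itself.
- spot_in(picture, thing): "box" ([centre column, centre row, width, height] in pixels, round what is visible of it).
The state is a dict: "time_s": time; "joint_positions": joint angles; "qd": joint speeds; "effort": joint torques, N m; "ee_pos": TCP position; "ee_rot": TCP orientation; "ft_force": force on the tool from outside, world axes, zero at the start; "ft_torque": the same for the moment, N m; "opening": finger opening in m; "gripper_force": force on a finger pad.
Only numpy, scipy, OpenCV 4.12 (cv2) and the standard library are available. Lean on these libraries where they do the work, as an engineer would, in place of code of your own. Each camera call takes 0.05 s, during which the arm holds its last target. There are 200 camera calls.

TASK

The stainless filter holder on the lab bench has been reassembled and its four nuts are only started: take the larger T-handle socket wrench from the stand and tighten them crosswise in two or more passes, opposite nuts one after the other and a part of the way each time, so that the cover goes down level. Finish with every nut snug, where the cover meets the base and the nut turns hard, feeling the socket on without leaning on it and not forcing the nuts further; then stand the wrench upright back in its own hole and leave everything else alone.

Things in the scene. Friction and masses are not known exactly. Their poses are not given: they have to be found in the camera images.
- holder: Stainless disc filter holder, fixed to the bench: round base 152 mm across on three legs, its flange face 75 mm above the bench, under a cover of the same diameter. Four studs with domed cap nuts stand on a 110 mm circle. Origin on its axis at bench height, z up.
- cover: Its cover plate, 152 mm across, 14 mm thick, origin at the centre of its underside, z up, a fitting in the middle that rises to 135 mm above the bench. The nuts draw it down about 0.5 mm, from the start until it meets the base metal to metal, and it tips when they are turned unevenly.
- nut_1_top (a point): Top centre of nut 1, about 113 mm above the bench. Plain steel domed cap nut: hexagon 22 mm across flats and 14 mm tall under a round dome 8 mm high, on a 28 mm washer. The axes turn with the nut: its x axis points to one of the six corners. The nuts are numbered round the circle: 1 is opposite 3, 2 opposite 4.
- nut_2_top (a point): Top centre of nut 2, the same kind of nut, axes alike. Clockwise from above tightens: it comes down 3 mm a turn, too little to judge tightness by its height. Every nut starts 41 to 74 degrees before metal contact, how far is not known, and stays where it is left.
- nut_3_top (a point): Top centre of nut 3, the same kind of nut, axes alike. Each nut turns against 0.05 to 0.1 N m until the cover meets the base and there it stops: the torque then climbs by about 0.04 N m per degree with no more thread travel. 0.2 to 0.3 N m is snug, 0.4 N m and more is forced.
- nut_4_top (a point): Top centre of nut 4, the same kind of nut, axes alike. Lined up within about 7 degrees, the socket goes 20 mm down from a nut's top, over the hexagon; if not, it comes to rest on the corners 8 mm below the nut's top. So there are about 7 degrees of play either way.
- wrench_grip (a point): Centre of the T-bar of the larger T-handle socket wrench, which stands upright, socket down, in one hole of the stand. Black bar 90 mm long (x axis), 20 mm wide (y, the way to grip it), 24 mm high; z up along the shaft. The wrench is 95 mm tall, about 0.25 kg; this point is 83 mm above the socket's mouth and 98 mm above the bench in the stand.
- wrench: The same wrench: origin at the centre of the socket's open mouth (lower end), axes as above. Hex socket 23.4 mm across flats and 20 mm deep, about 35 mm outside diameter, the same again every 60 degrees; the x axis (along the bar) points to one of the hexagon's corners.
- stand: Grey tool stand block, 85 x 180 x 60 mm (x, y, z), fixed, origin centre of underside. Two round holes 43 mm across and 45 mm deep (floor 15 mm above the bench), 48 mm either side of the centre along its y axis; one holds the wrench, the other the smaller driver.
- small_driver: A smaller T-handle nut driver (bar 64 x 15 x 18 mm, 88 mm tall) standing in the other hole of the stand. Not for these nuts; leave it.
- tube_rack: White foam tube rack 200 x 100 x 45 mm with a few capped tubes, to 101 mm high. Origin centre of underside. Bystander.
- reagent_bottle: Amber reagent bottle, 64 mm diameter, 150 mm high. Origin centre of underside. Bystander.
- specimen_jar: Clear jar with white cap, 54 mm diameter, 65 mm high. Origin centre of underside. Bystander.
- beaker: Glass beaker, 72 mm across, 90 mm high. Origin centre of underside. Bystander.
- oring_dish: Clear flat dish, 90 mm diameter, 14 mm high, with a spare O-ring in it. Origin centre of underside. Bystander.
- spanner: A flat open-ended spanner 150 mm long lying on the bench. Too small for these nuts; bystander.
Mind the look-alikes: they are no part of the job. Leave any purple look-alike of the wrench alone.

How it is judged (in metres and radians):
On the way, in this order (a step that is already met when the one before it is completed fails the run):
1. two opposite nuts have been turned part of the way (each at least 12 degrees) while the other two are still as they were (((distance of each of nut_1_top, nut_3_top from where it was at the start of the episode above 0.0001 m and distance of each of nut_2_top, nut_4_top from where it was at the start of the episode below 5e-05 m) or (distance of each of nut_2_top, nut_4_top from where it was at the start of the episode above 0.0001 m and distance of each of nut_1_top, nut_3_top from where it was at the start of the episode below 5e-05 m))), for 0.1 s.
2. all four nuts have been turned part of the way and none is tight yet (distance of each of nut_1_top, nut_2_top, nut_3_top, nut_4_top from where it was at the start of the episode above 0.0001 m and z of each of nut_1_top, nut_2_top, nut_3_top, nut_4_top in the frame of holder above 0.11304 m), for 0.1 s.
At the end, for the whole second after the job is handed in: All four nuts are tight (turned to within 5 degrees of metal contact), the cover is level within about 0.2 mm, and the wrench stands at rest and released, upright within 5 degrees, in the hole it came from, its bar within 12 mm of where it was (z of each of nut_1_top, nut_2_top, nut_3_top, nut_4_top in the frame of holder below 0.11304 m and angle between cover's own z axis and vertical below 0.002 rad and angle between wrench_grip's own z axis and vertical below 0.09 rad and linear speed of wrench below 0.02 m/s and distance of wrench_grip from where it was at the start of the episode below 0.012 m); the robot touches nothing.
It fails at once if the cover is cocked: pulled down at one nut more than about 0.65 mm further than at the opposite one (angle between cover's own z axis and vertical above 0.006 rad).
It fails at once if the wrench is leant on, or a nut is forced past snug: the wrench bears on the filter holder's parts with more than 120 N in all (a turn of about 0.45 N m on a nut, or the same in pushing) (contact force between wrench and holder above 120 N).
It fails at once if the fingers or the arm touch the filter holder: nuts are turned with the wrench only (contact force between any of the fingers, the arm and holder above 3 N or contact force between any of the fingers, the arm and cover above 3 N).
It fails at once if a bystander is pushed more than 40 mm (distance of any of small_driver, tube_rack, reagent_bottle, specimen_jar, beaker, oring_dish, spanner from where it was at the start of the episode above 0.04 m).
It also fails if it takes over 72 s, if anything falls off the work surface, if the arm or the gripper's body presses on something with over 40 N, if the wrist force passes 120 N, or if a joint passes its speed limit or range.

## Working session

There is one attempt and no reset: what is moved stays moved. The work goes in short steps, Python scripts to look and compute and a tool call to move; the robot and the scene stay as the last step left them, time stands still between calls to the robot, and variables do not carry over. Pictures are saved under pics/ and viewed, at most 10 in all, crops included, and the job is handed in when it is done.

Besides the shell and the picture viewer there is one more tool, called after "Call:" as name(argument=value, ...) on one line, values as JSON. drive_tool: Moves the arm, as the interface text tells. Its arguments: {"type":"object","properties":{"steps":{"type":"array"},"newtons":{"type":"number"}},"required":["steps"]}

```bash
mkdir -p pics
cat > h.py <<'E'
import numpy as np, cv2
from plant import ctrl, imaging, job_done, spot_in
def cam(name):
    s=ctrl.read_state(); p=imaging.capture(name)
    if name=='wrist':
        T=np.eye(4);T[:3,:3]=np.array(s['ee_rot']);T[:3,3]=s['ee_pos'];W=T@np.array(p['T_tool_cam'])
    else: W=np.array(p['world_from_camera'])
    return p,np.array(p['camera_matrix']),W
def at_z(K,W,u,v,z):
    d=W[:3,:3]@np.linalg.solve(K,[u,v,1]);o=W[:3,3];return o+d*(z-o[2])/d[2]
def proj(K,W,P):
    c=np.linalg.inv(W)@np.append(P,1);q=K@c[:3];return q[:2]/q[2]
E
python3 - <<'E'
from h import *
ims=[]
for n in ['scene','side','wrist']:
    p,K,W=cam(n); cv2.imwrite(f'pics/{n}0.png',p['color']); print(n,W.round(3).tolist(),K.round(1).tolist())
    for t,z in [('nut_1_top',.113),('wrench_grip',.098),('wrench',.05),('stand',.06),('small_driver',.05),('holder',.08),('cover',.089),('reagent_bottle',.07),('tube_rack',.045),('beaker',.045),('specimen_jar',.03)]:
        for r in spot_in(p,t)[:6]:
            if r['conf']>.25: print(' ',t,round(r['conf'],2),np.round(r['box']).tolist(),at_z(K,W,*r['box'][:2],z).round(3).tolist())
print(ctrl.read_state())
E
```

```text
scene [[0.778, 0.479, -0.408, 1.096], [0.629, -0.59, 0.507, -0.712], [0.002, -0.65, -0.76, 1.054], [0.0, 0.0, 0.0, 1.0]] [[545.6, 0.0, 328.5], [0.0, 545.6, 242.9], [0.0, 0.0, 1.0]]
  nut_1_top 0.62 [437.0, 189.0, 27.0, 54.0] [0.69, 0.222, 0.113]
  wrench_grip 0.82 [205.0, 253.0, 35.0, 36.0] [0.385, -0.274, 0.098]
  wrench_grip 0.81 [306.0, 276.0, 35.0, 40.0] [0.606, -0.179, 0.098]
  wrench_grip 0.8 [282.0, 314.0, 14.0, 45.0] [0.629, -0.286, 0.098]
  wrench_grip 0.76 [240.0, 277.0, 36.0, 30.0] [0.495, -0.273, 0.098]
  wrench 0.94 [284.0, 315.0, 15.0, 46.0] [0.613, -0.263, 0.05]
  wrench 0.8 [204.0, 252.0, 36.0, 38.0] [0.344, -0.253, 0.05]
  wrench 0.79 [241.0, 275.0, 42.0, 23.0] [0.462, -0.246, 0.05]
  wrench 0.78 [201.0, 374.0, 40.0, 42.0] [0.576, -0.473, 0.05]
  wrench 0.72 [306.0, 273.0, 41.0, 35.0] [0.575, -0.147, 0.05]
  stand 0.59 [229.0, 306.0, 84.0, 82.0] [0.508, -0.327, 0.06]
  small_driver 0.88 [214.0, 306.0, 21.0, 31.0] [0.476, -0.343, 0.05]
  holder 0.61 [373.0, 223.0, 60.0, 62.0] [0.618, 0.056, 0.08]
  cover 0.79 [374.0, 216.0, 64.0, 46.0] [0.611, 0.067, 0.089]
  reagent_
[... 3026 characters left out ...]
    7.30736726e+01, -8.36755302e+00]), 'qd': array([-0.02519816, -0.01823158, -0.03503072,  0.04960701, -0.03104376,
        0.02980687]), 'effort': array([-1.25894180e-04, -4.31139028e+01, -2.44473106e+01,  7.17885070e-02,
        4.84076631e-02,  4.66335791e-05]), 'ee_pos': array([5.25031377e-01, 1.44818359e-06, 2.48753360e-01]), 'ee_rot': array([[-1.32263800e-05,  9.99999989e-01,  1.45003288e-04],
       [ 1.00000000e+00,  1.32299297e-05, -2.44788440e-05],
       [-2.44807621e-05,  1.45002964e-04, -9.99999989e-01]]), 'ft_force': array([-0.44456419,  0.20411484, -0.4058964 ]), 'ft_torque': array([-0.01427246,  0.01458333, -0.00458509]), 'gripper_force': 0.0, 'opening': 0.09193259241730449}
```

View pics/scene0.png

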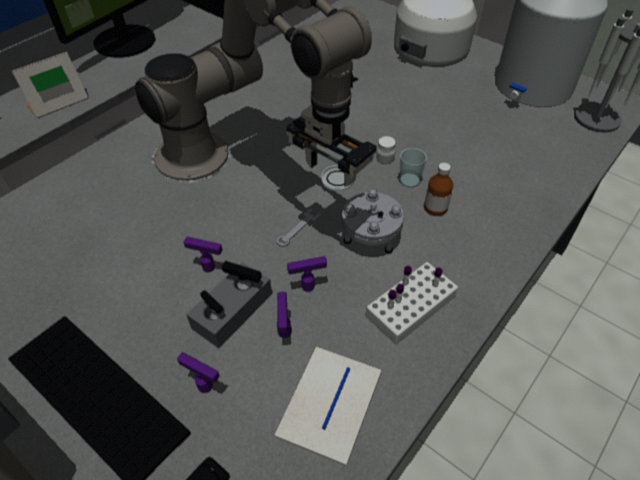

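View pics/wrist0.png

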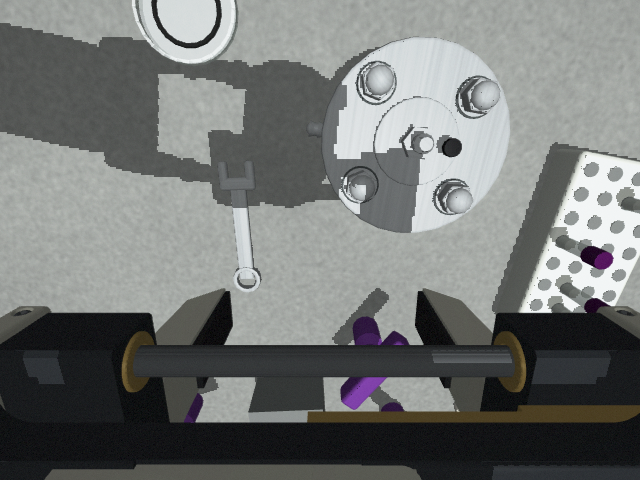

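The scene image shows five T-handles. Four are purple decoys at about (203,250), (306,270), (283,315) and (200,372). Two black tools stand in the grey stand: the larger at (242,272) and the small driver at (213,303). The larger black one at (242,272) fits the description. In the wrist image, the nuts are at (379,79), (485,95), (362,184) and (458,198). I'll move closer to measure their hexagon angles.

Call:
drive_tool(steps=[{"hand": 1,"offset": [0,2.7,2.2],"turn": [0,0,0]},{"hand": 1,"offset": [0,2.7,2.2],"turn": [0,0,0]},{"hand": 1,"offset": [0,2.6,2.1],"turn": [0,0,0]},{"hand": 1,"offset": [0,0,0],"turn": [0,0,0]},{"hand": 1,"offset": [0,0,0],"turn": [0,0,0]}])

```text
time_s: 2.3
ee_pos: [0.6046, 0.0001, 0.183]
ee_rot: [[-0.0, 1.0, -0.002], [1.0, 0.0, 0.0], [0.0, -0.002, -1.0]]
ft_force: [-0.4, 0.4, -0.4]
opening: 0.092
gripper_force: 0.0
```

Run:
```python
from h import *
import pickle
p,K,W=cam('wrist'); im=p['color']; print(ctrl.read_state()['ee_pos'],ctrl.read_state()['time_s'])
pickle.dump((im,K,W),open('w1.pkl','wb'))
for t in ['nut_1_top']:
    for r in spot_in(p,t): print(t,round(r['conf'],2),np.round(r['box']).tolist(),at_z(K,W,*r['box'][:2],.102).round(4).tolist())
cv2.imwrite('pics/w1.png',cv2.resize(im[:330,140:540],None,fx=1.8,fy=1.8,interpolation=cv2.INTER_CUBIC))
s=cv2.imread('pics/scene0.png')[225:350,160:330]; t=cv2.imread('pics/side0.png')[280:405,300:470]
cv2.imwrite('pics/wr.png',cv2.resize(np.vstack([s,t]),None,fx=2.4,fy=2.4,interpolation=cv2.INTER_CUBIC))
```

```text
[6.04649247e-01 7.04586504e-05 1.84058319e-01] 2.35
nut_1_top 0.9 [389.0, 85.0, 44.0, 50.0] [0.641, 0.1092, 0.102]
nut_1_top 0.19 [59.0, 26.0, 117.0, 52.0] [0.4623, 0.1382, 0.102]
```

View pics/w1.png

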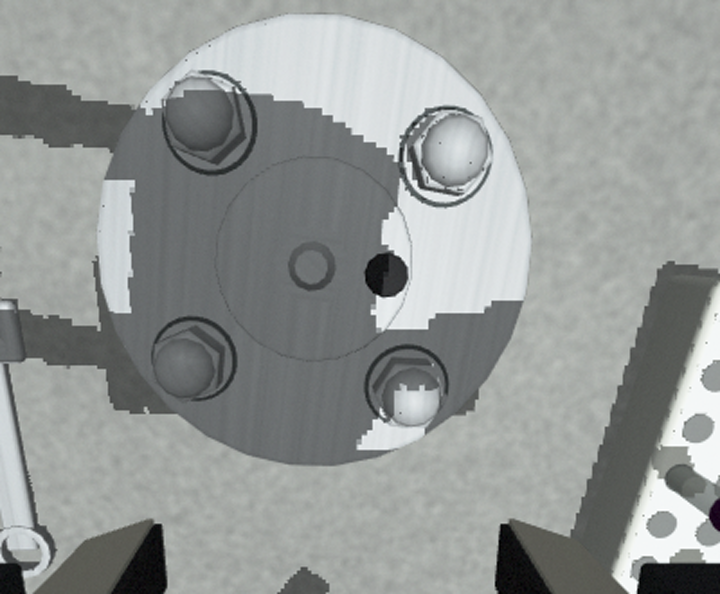

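View pics/wr.png

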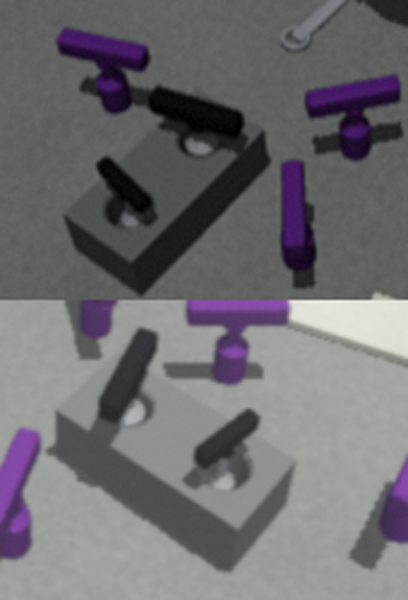

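The wrist crop shows all four nuts with washer rings; in crop pixels they're at about (209,122), (445,157), (194,359) and (406,386). The tool crop shows the large black T-wrench at (197,112) in the scene view and (128,372) in the side view. It has a longer bar than the small black driver in the other hole, and the purple ones aren't in the stand. So the wrench is the larger black one.

```bash
cat > fit.py <<'E'
from h import *
import pickle,sys
from scipy.optimize import least_squares
im,K,W=pickle.load(open('w1.pkl','rb'))
px=np.array([[209,122],[445,157],[406,386],[194,359]])/1.8+[140,0]
P=np.array([at_z(K,W,*q,.0905) for q in px])[:,:2]
c=P.mean(0); d=P-c; print('c',c.round(4),'r',np.hypot(*d.T).round(4),'ang',np.degrees(np.arctan2(d[:,1],d[:,0])).round(1))
a0=np.degrees(np.arctan2(d[:,1],d[:,0]))-np.array([135,45,-45,-135]); a0=((a0+180)%360-180).mean(); print('rot',a0)
g=cv2.GaussianBlur(cv2.cvtColor(im,cv2.COLOR_BGR2GRAY),(0,0),.8).astype(np.float32)
gx=cv2.Sobel(g,cv2.CV_32F,1,0);gy=cv2.Sobel(g,cv2.CV_32F,0,1)
gm=np.log1p(np.hypot(gx,gy)/8); n=np.hypot(gx,gy)+1e-6; gx,gy=gx/n,gy/n
R=22/np.sqrt(3)/1000
def score(x,y,th,zs=(.0912,.1052)):
    s=0;cnt=0
    cam=W[:3,3]
    for k in range(6):
        a=np.radians(th+60*k);b=a+np.pi/3;m=(a+b)/2
        nrm=np.array([np.cos(m),np.sin(m)])
        vis=nrm@(cam[:2]-[x,y]-nrm*.011)>0
        for z in zs:
            if not vis: continue
            A=proj(K,W,[x+R*np.cos(a),y+R*np.sin(a),z]);B=proj(K,W,[x+R*np.cos(b),y+R*np.sin(b),z])
            t=np.linspace(.05,.95,25)[:,None];Q=(A+(B-A)*t).astype(np.float32)
            e=(B-A)/np.linalg.norm(B-A)
            f=lambda m:cv2.remap(m,Q[None,:,0],Q[None,:,1],cv2.INTER_LINEAR)[0]
            w=f(gm)*np.abs(-f(gx)*e[1]+f(gy)*e[0])**4
            s+=w.sum();cnt+=len(w)
    return s/cnt
if __name__=='__main__':
    out=[]
    for i,(x,y) in enumerate(P):
        best=[]
        for th in range(0,60,1):
            best.append((max((score(x+dx,y+dy,th),dx,dy) for dx in np.arange(-.002,.0021,.0005) for dy in np.arange(-.002,.0021,.0005)),th))
        best.sort(reverse=True); print(i+1,P[i].round(4),[(b[1],round(float(b[0][0]),3),[round(v*1000,1) for v in b[0][1:]]) for b in best[:6]])
        (s,dx,dy),th=best[0]; out.append((x+dx,y+dy,th))
    vis=cv2.resize(im,None,fx=4,fy=4,interpolation=cv2.INTER_CUBIC); T=[]
    for x,y,th in out:
        v=vis.copy()
        for z in (.0912,.1052):
            q=np.array([proj(K,W,[x+R*np.cos(np.radians(th+60*k)),y+R*np.sin(np.radians(th+60*k)),z]) for k in range(6)])
            cv2.polylines(v,[np.int32(q*4+1.5)],True,(0,0,255),1)
        u=np.int32(proj(K,W,[x,y,.1])*4); 
        sl=(slice(max(u[1]-130,0),max(u[1]-130,0)+260),slice(u[0]-190,u[0]+190))
        T.append(cv2.resize(np.hstack([v[sl][:,60:320],vis[sl][:,60:320]]),(400,200)))
    cv2.imwrite('pics/hex.png',np.vstack([np.hstack(T[:2]),np.hstack(T[2:])]))
    S={'scene':[[223.3,265.4],[260.8,277.1]],'side':[[360.8,293.3],[346.3,326.7]]}
    for n in S:
        p,K2,W2=cam(n); Q=np.array([at_z(K2,W2,*q,.1)[:2] for q in S[n]]); e=Q[1]-Q[0]
        print(n,Q.mean(0).round(4),np.hypot(*e).round(4),np.degrees(np.arctan2(e[1],e[0])).round(1))
E
python3 fit.py
```

```text
c [0.5986 0.076 ] r [0.0552 0.0548 0.055  0.055 ] ang [ 127.5   37.6  -52.3 -142.2]
rot -7.33584892715308
1 [0.565  0.1197] [(39, 2.196, [np.float64(2.0), np.float64(-1.5)]), (38, 2.187, [np.float64(2.0), np.float64(-1.5)]), (40, 2.174, [np.float64(2.0), np.float64(-1.5)]), (37, 2.161, [np.float64(2.0), np.float64(-1.5)]), (41, 2.153, [np.float64(2.0), np.float64(-1.5)]), (36, 2.142, [np.float64(2.0), np.float64(-1.5)])]
2 [0.642  0.1094] [(48, 3.07, [np.float64(0.0), np.float64(0.0)]), (47, 2.979, [np.float64(0.0), np.float64(0.0)]), (49, 2.947, [np.float64(-0.5), np.float64(0.5)]), (46, 2.88, [np.float64(0.0), np.float64(0.0)]), (50, 2.756, [np.float64(0.0), np.float64(0.0)]), (51, 2.74, [np.float64(0.0), np.float64(0.0)])]
3 [0.6322 0.0325] [(59, 2.334, [np.float64(0.0), np.float64(0.0)]), (0, 2.324, [np.float64(0.0), np.float64(0.0)]), (58, 2.32, [np.float64(0.0), np.float64(0.0)]), (57, 2.306, [np.float64(0.0), np.float64(0.0)]), (1, 2.275, [np.float64(0.0), np.float64(0.0)]), (56, 2.274, [np.float64(0.0), np.float64(0.0)])]
4 [0.5552 0.0423] [(31, 2.066, [np.float64(2.0), np.float64(2.0)]), (32, 2.066, [np.float64(2.0), np.float64(2.0)]), (33, 2.032, [np.float64(2.0), np.float64(2.0)]), (34, 2.005, [np.float64(2.0), np.float64(2.0)]), (35, 1.982, [np.float64(2.0), np.float64(2.0)]), (24, 1.931, [np.float64(2.0), np.float64(1.5)])]
scene [ 0.4875 -0.2596] 0.0918 18.3
side [ 0.486  -0.2602] 0.0924 -157.8
```

View pics/hex.png

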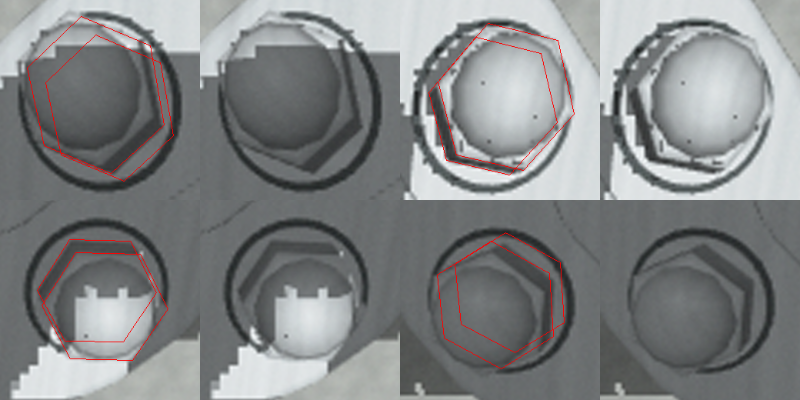

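The overlays match well for nuts 2 and 3. Nuts 1 and 4 ran to the search limit, so I'll constrain the centres to the rigid stud circle.

```bash
cat >> fit.py <<'E'
    print('constrained'); out=[]
    for i in range(4):
        b=np.radians([135,45,-45,-135][i]+a0); x,y=c+.055*np.array([np.cos(b),np.sin(b)])
        L=[(max((score(x+dx,y+dy,th),dx,dy) for dx in np.arange(-.001,.0011,.0005) for dy in np.arange(-.001,.0011,.0005)),th) for th in range(60)]
        L.sort(reverse=True); print(i+1,round(x,4),round(y,4),[(q[1],round(float(q[0][0]),2),round(q[0][1]*1e3,1),round(q[0][2]*1e3,1)) for q in L[:8]])
        out.append((x+L[0][0][1],y+L[0][0][2],L[0][1]))
    T=[]
    for x,y,th in out:
        v=vis.copy()
        for z in (.0912,.1052):
            q=np.array([proj(K,W,[x+R*np.cos(np.radians(th+60*k)),y+R*np.sin(np.radians(th+60*k)),z]) for k in range(6)])
            cv2.polylines(v,[np.int32(q*4+1.5)],True,(0,0,255),1)
        u=np.int32(proj(K,W,[x,y,.1])*4); r0=max(u[1]-130,0)
        T.append(np.hstack([v[r0:r0+260,u[0]-130:u[0]+130],vis[r0:r0+260,u[0]-130:u[0]+130]]))
    cv2.imwrite('pics/hex2.png',cv2.resize(np.vstack([np.hstack([T[0],T[3]]),np.hstack(T[1:3])]),(800,400)))
E
sed -i "s/^    S={.*/    S={}/" fit.py; python3 fit.py | sed -n '/constr/,$p'
```

```text
constrained
1 0.565 0.1195 [(40, 2.15, np.float64(0.0), np.float64(-0.5)), (39, 2.14, np.float64(0.0), np.float64(-0.5)), (38, 2.14, np.float64(0.0), np.float64(-0.5)), (41, 2.11, np.float64(0.0), np.float64(-0.5)), (37, 2.1, np.float64(0.0), np.float64(-0.5)), (42, 2.05, np.float64(0.0), np.float64(-0.5)), (36, 2.05, np.float64(0.0), np.float64(-0.5)), (43, 2.0, np.float64(0.0), np.float64(-0.5))]
2 0.6421 0.1096 [(48, 3.14, np.float64(-0.5), np.float64(0.0)), (47, 3.05, np.float64(-0.5), np.float64(0.0)), (46, 2.92, np.float64(-0.5), np.float64(0.0)), (50, 2.91, np.float64(-0.5), np.float64(0.0)), (49, 2.87, np.float64(-0.5), np.float64(0.0)), (51, 2.87, np.float64(-0.5), np.float64(0.0)), (52, 2.83, np.float64(-0.5), np.float64(0.0)), (45, 2.78, np.float64(-0.5), np.float64(0.0))]
3 0.6322 0.0324 [(59, 2.32, np.float64(0.0), np.float64(0.0)), (58, 2.31, np.float64(0.0), np.float64(0.0)), (0, 2.3, np.float64(0.0), np.float64(0.0)), (57, 2.3, np.float64(0.0), np.float64(0.0)), (1, 2.28, np.float64(0.0), np.float64(0.0)), (56, 2.27, np.float64(0.0), np.float64(0.0)), (55, 2.25, np.float64(0.0), np.float64(0.0)), (54, 2.21, np.float64(0.0), np.float64(0.0))]
4 0.5551 0.0424 [(22, 1.97, np.float64(0.0), np.float64(0.0)), (21, 1.96, np.float64(0.0), np.float64(0.0)), (20, 1.94, np.float64(0.0), np.float64(0.0)), (23, 1.94, np.float64(0.0), np.float64(0.0)), (19, 1.92, np.float64(0.0), np.float64(0.0)), (24, 1.91, np.float64(0.0), np.float64(0.0)), (31, 1.91, np.float64(0.0), np.float64(0.0)), (18, 1.88, np.float64(0.0), np.float64(0.0))]
```

View pics/hex2.png

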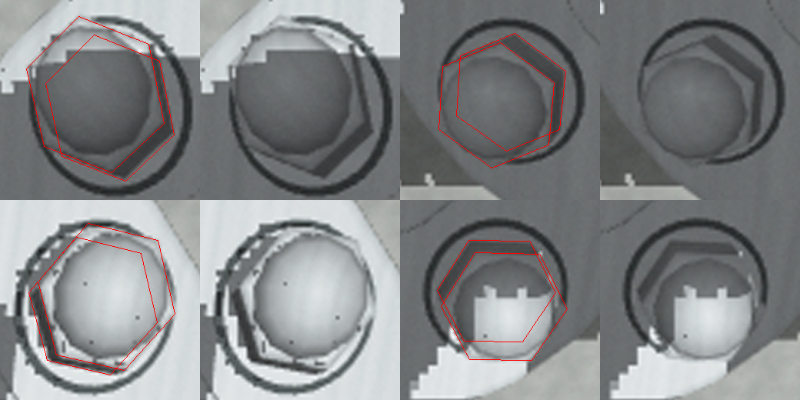

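The constrained hexes fit all four nuts within 0.5 mm, with corner angles of about 39, 48, 59 and 22° (mod 60) for nuts 1–4. To cancel the wrist calibration error, I'll take a second view at another yaw (20°, along the wrench bar) before going to the wrench.

Call:
drive_tool(steps=[{"hand": 1,"offset": [2.5,-3.75,-0.5],"turn": [0,0,0]},{"hand": 1,"offset": [2.5,-3.75,0],"turn": [0,0,8.5]},{"hand": 1,"offset": [0,0,0],"turn": [0,0,8.5]},{"hand": 1,"offset": [0,0,0],"turn": [0,0,8.5]},{"hand": 1,"offset": [0,0,0],"turn": [0,0,8.5]},{"hand": 1,"offset": [0,0,0],"turn": [0,0,8.5]},{"hand": 1,"offset": [0,0,0],"turn": [0,0,8.5]},{"hand": 1,"offset": [0,0,0],"turn": [0,0,8.5]}])

```text
time_s: 3.3
ee_pos: [0.5298, 0.05, 0.19]
ee_rot: [[0.865, 0.502, 0.002], [0.502, -0.865, -0.0], [0.002, 0.001, -1.0]]
ft_force: [0.6, -0.3, 0.1]
opening: 0.0918
gripper_force: 0.0
```

Call:
drive_tool(steps=[{"hand": 1,"offset": [0,0,0],"turn": [0,0,8.5]},{"hand": 1,"offset": [0,0,0],"turn": [0,0,2]},{"hand": 1,"offset": [0,0,0],"turn": [0,0,0]},{"hand": 1,"offset": [0,0,0],"turn": [0,0,0]}])

```text
time_s: 3.7
ee_pos: [0.5299, 0.05, 0.1895]
ee_rot: [[0.939, 0.343, 0.001], [0.343, -0.939, -0.0], [0.001, 0.001, -1.0]]
ft_force: [0.3, -0.1, 0.1]
opening: 0.0918
gripper_force: 0.0
```

```bash
cat > fit2.py <<'E'
import fit,pickle
from h import *
s=ctrl.read_state(); print(np.round(s['ee_pos'],4),np.round(s['ee_rot'],4).tolist(),s['joint_positions'].round(1))
p,K,W=cam('wrist'); pickle.dump((p['color'],K,W),open('w2.pkl','wb'))
E
cat > fit3.py <<'E'
from h import *
import pickle,fit
from scipy.optimize import minimize
for f in ('w1.pkl','w2.pkl'):
    im,K,W=pickle.load(open(f,'rb')); fit.K,fit.W=K,W
    g=cv2.GaussianBlur(cv2.cvtColor(im,cv2.COLOR_BGR2GRAY),(0,0),.8).astype(np.float32)
    gx=cv2.Sobel(g,cv2.CV_32F,1,0);gy=cv2.Sobel(g,cv2.CV_32F,0,1);n=np.hypot(gx,gy)+1e-6
    fit.gm,fit.gx,fit.gy=np.log1p(n/8),gx/n,gy/n
    R=[]
    for i,(b,t0) in enumerate([(127.66,39),(37.66,48),(-52.34,59),(-142.34,22)]):
        x,y=np.array([.5986,.076])+.055*np.array([np.cos(np.radians(b)),np.sin(np.radians(b))])
        best=max((fit.score(x+dx,y+dy,t0+dt),dx,dy,dt) for dx in np.arange(-.004,.0041,.0005) for dy in np.arange(-.004,.0041,.0005) for dt in range(-8,9,2))
        r=minimize(lambda q:-fit.score(x+q[0]/1e3,y+q[1]/1e3,t0+q[2]),[best[1]*1e3,best[2]*1e3,best[3]],method='Nelder-Mead',options={'initial_simplex':np.array([best[1]*1e3,best[2]*1e3,best[3]])+np.array([[0,0,0],[.5,0,0],[0,.5,0],[0,0,2]])})
        R.append([x+r.x[0]/1e3,y+r.x[1]/1e3,t0+r.x[2]]); print(f,i+1,np.round(R[-1],4),round(-r.fun,2))
    print(' centre',np.mean(R,0)[:2].round(4))
E
python3 fit2.py; python3 fit3.py
```

```text
c [0.5986 0.076 ] r [0.0552 0.0548 0.055  0.055 ] ang [ 127.5   37.6  -52.3 -142.2]
rot -7.33584892715308
[0.5299 0.05   0.1895] [[0.9393, 0.3432, 0.0014], [0.3432, -0.9393, -0.0001], [0.0013, 0.0006, -1.0]] [-2.9 23.4 91.4 -0.  65.1 67.1]
c [0.5986 0.076 ] r [0.0552 0.0548 0.055  0.055 ] ang [ 127.5   37.6  -52.3 -142.2]
rot -7.33584892715308
w1.pkl 1 [ 0.567   0.1181 39.1021] 2.24
w1.pkl 2 [ 0.6417  0.1096 48.5101] 3.24
w1.pkl 3 [6.30800e-01 3.50000e-02 5.83831e+01] 2.37
w1.pkl 4 [ 0.5576  0.0465 24.5844] 2.16
 centre [0.5993 0.0773]
w2.pkl 1 [ 0.5648  0.1192 38.3076] 2.91
w2.pkl 2 [ 0.6417  0.1096 50.2524] 3.19
w2.pkl 3 [6.31900e-01 3.25000e-02 5.66016e+01] 2.79
w2.pkl 4 [ 0.555   0.0425 24.9361] 2.73
 centre [0.5984 0.0759]
```

Both views agree: the centre is at (0.5985, 0.0760), the corner angles are 38.5, 49.5, 57.5 and 24°, and the calibration error is small. I'll go to the wrench next.

Call:
drive_tool(steps=[{"hand": 0.6,"offset": [-2.1,3.95,-0.86],"turn": [0,0,0]},{"hand": 0.6,"offset": [-2.1,3.95,-0.86],"turn": [0,0,0]},{"hand": 0.6,"offset": [-2.1,3.95,-0.86],"turn": [0,0,0]},{"hand": 0.6,"offset": [-2.1,3.95,-0.86],"turn": [0,0,0]},{"hand": 0.6,"offset": [-2.1,3.95,-0.86],"turn": [0,0,0]},{"hand": 0.6,"offset": [-2.1,3.95,-0.86],"turn": [0,0,0]},{"hand": 0.6,"offset": [-2.1,3.95,-0.86],"turn": [0,0,0]},{"hand": 0.6,"offset": [0,0,0],"turn": [0,0,0]}])

```text
time_s: 4.55
ee_pos: [0.4858, -0.2654, 0.2501]
ee_rot: [[0.941, 0.338, 0.002], [0.338, -0.941, -0.003], [0.001, 0.004, -1.0]]
ft_force: [0.5, 0.2, 0.6]
opening: 0.0551
gripper_force: 0.0
```

Call:
drive_tool(steps=[{"hand": 0.6,"offset": [0,0,0],"turn": [0,0,0]}])

```text
time_s: 4.65
ee_pos: [0.486, -0.2607, 0.2489]
ee_rot: [[0.94, 0.34, 0.0], [0.34, -0.94, 0.0], [0.0, -0.0, -1.0]]
ft_force: [0.3, 0.9, -0.4]
opening: 0.0553
gripper_force: 0.0
```

Run:
```python
from h import *
import pickle
p,K,W=cam('wrist'); s=ctrl.read_state(); im=p['color']; pickle.dump((im,K,W),open('w3.pkl','wb'))
print(np.round(s['ee_pos'],4),np.round(s['ee_rot'],4).tolist(),s['joint_positions'].round(1))
c=proj(K,W,[.487,-.26,.11]); x0,y0=int(c[0])-120,int(c[1])-90
im2=cv2.resize(im[max(y0,0):y0+180,x0:x0+240],None,fx=3,fy=3,interpolation=cv2.INTER_CUBIC); print(x0,y0); cv2.imwrite('pics/w3.png',im2)
g=im.max(2); m=(g<60).astype(np.uint8); m=cv2.morphologyEx(m,cv2.MORPH_OPEN,np.ones((5,5)))
n,l,st,ce=cv2.connectedComponentsWithStats(m)
for i in range(1,n):
    if st[i,4]>300: 
        pts=np.argwhere(l==i)[:,::-1].astype(np.float32); r=cv2.minAreaRect(pts); B=cv2.boxPoints(r); Q=np.array([at_z(K,W,*b,.11)[:2] for b in B]); e=[Q[1]-Q[0],Q[2]-Q[1]]
        print(st[i],np.round(r[0],1),at_z(K,W,*r[0],.11).round(4),[(round(float(np.hypot(*v)),4),round(float(np.degrees(np.arctan2(v[1],v[0]))),1)) for v in e])
```

```text
[ 0.4862 -0.2596  0.2487] [[0.9397, 0.3419, -0.0003], [0.3419, -0.9397, 0.0008], [0.0, -0.0009, -1.0]] [-36.1  22.4  83.1   0.   74.5  33.9]
203 148
[ 309  183   26  108 2514] [321.2 236.5] [ 0.4878 -0.2574  0.11  ] [(0.0906, 18.0), (0.0189, -71.3)]
[  429   183   211   196 12920] [563.8 311.1] [ 0.4964 -0.4779  0.11  ] [(0.2045, -32.1), (0.1358, -117.3)]
[ 402  233   50   65 1500] [424.3 264.4] [ 0.4944 -0.346   0.11  ] [(0.0594, -7.2), (0.0216, -101.5)]
[ 210  292   59   62 1210] [251. 334.] [ 0.3817 -0.2296  0.11  ] [(0.0804, -22.9), (0.0378, -118.1)]
[379 292  27  57 903] [388.6 321.1] [ 0.4354 -0.3391  0.11  ] [(0.0181, -55.1), (0.0597, -144.5)]
[    0   313   640   167 43645] [318.5 391.6] [ 0.3439 -0.3068  0.11  ] [(0.5543, -68.8), (0.1944, -143.9)]
[268 345  73   8 461] [304.  348.5] [ 0.3837 -0.2786  0.11  ] [(0.0646, -70.0), (0.0073, -159.2)]
[ 421  376  157   36 2277] [499.  393.5] [ 0.4002 -0.4673  0.11  ] [(0.1443, -70.0), (0.041, -147.6)]
```

View pics/w3.png

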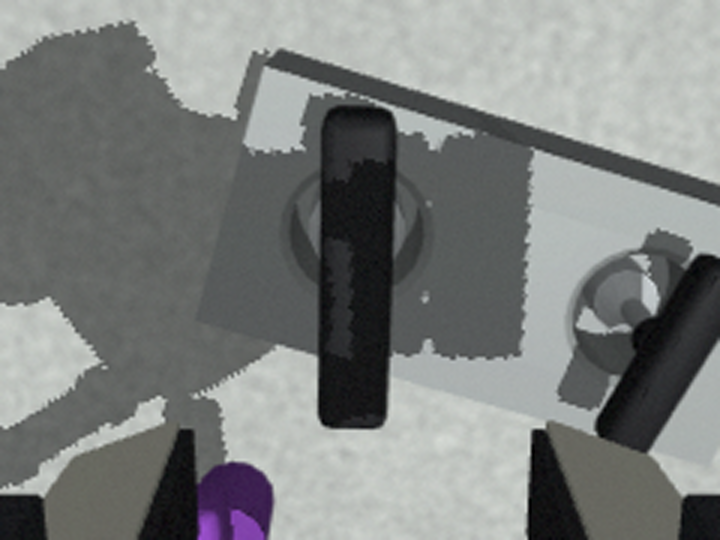

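The crop shows the large black bar at (356,267), upright in its hole, and the small driver at (660,350) clear to the right. The fingers have free room on both sides.

Run:
```python
from h import *
import pickle
im,K,W=pickle.load(open('w3.pkl','rb'))
a=at_z(K,W,203+354/3,148+428/3,.11);print('far end',a.round(4))
g=im.max(2)
col=g[170:300,318:325].mean(1);print([(170+i,int(v)) for i,v in enumerate(col) if i%1==0 and (i<30 or i>110)])
for r in (200,230,260,280):
    x=np.where(g[r,300:345]<60)[0]+300; L,R=at_z(K,W,x[0],r,.11),at_z(K,W,x[-1]+1,r,.11); print(r,x[0],x[-1],((L+R)/2).round(4),np.linalg.norm(L-R).round(4))
for ang in (18,19,20): print(ang,(a[:2]+.045*np.array([np.cos(np.radians(ang)),np.sin(np.radians(ang))])).round(4))
s=ctrl.read_state();print(s['ee_pos'].round(4),s['ft_force'],s['ft_torque'])
```

```text
far end [ 0.4426 -0.2736  0.11  ]
[(170, 189), (171, 159), (172, 103), (173, 72), (174, 69), (175, 70), (176, 69), (177, 71), (178, 86), (179, 113), (180, 117), (181, 93), (182, 92), (183, 43), (184, 19), (185, 17), (186, 22), (187, 28), (188, 36), (189, 40), (190, 43), (191, 50), (192, 53), (193, 54), (194, 54), (195, 54), (196, 53), (197, 54), (198, 54), (199, 53), (281, 24), (282, 22), (283, 23), (284, 22), (285, 22), (286, 25), (287, 36), (288, 42), (289, 38), (290, 45), (291, 189), (292, 197), (293, 198), (294, 200), (295, 204), (296, 204), (297, 203), (298, 196), (299, 191)]
200 310 334 [ 0.5162 -0.2482  0.11  ] 0.0196
230 301 342 [ 0.4932 -0.2562  0.11  ] 0.0338
260 309 332 [ 0.4687 -0.2641  0.11  ] 0.0198
280 309 331 [ 0.4517 -0.2698  0.11  ] 0.0194
18 [ 0.4854 -0.2597]
19 [ 0.4852 -0.2589]
20 [ 0.4849 -0.2582]
[ 0.4862 -0.2596  0.2487] [-0.37028305 -0.44744454 -0.9259537 ] [ 0.01119384  0.10705503 -0.03514835]
```

Call:
drive_tool(steps=[{"hand": 0.6,"offset": [0,-0.07,4.5],"turn": [0,0,1.5]},{"hand": 0.6,"offset": [0,0,4.5],"turn": [0,0,0]},{"hand": 0.6,"offset": [0,0,3.5],"turn": [0,0,0]},{"hand": 0.6,"offset": [0,0,2.2],"turn": [0,0,0]},{"hand": 0.6,"offset": [0,0,0],"turn": [0,0,0]},{"hand": 0,"offset": [0,0,0],"turn": [0,0,0]},{"hand": 0,"offset": [0,0,0],"turn": [0,0,0]},{"hand": 0,"offset": [0,0,0],"turn": [0,0,0]}], newtons=60)

```text
time_s: 5.5
ee_pos: [0.4871, -0.2596, 0.1036]
ee_rot: [[0.948, 0.318, 0.003], [0.318, -0.948, -0.002], [0.002, 0.002, -1.0]]
ft_force: [-0.4, -0.0, -0.3]
opening: 0.0358
gripper_force: 0.0
```

Call:
drive_tool(steps=[{"hand": 0,"offset": [0,0,0],"turn": [0,0,0]},{"hand": 0,"offset": [0,0,0],"turn": [0,0,0]}])

```text
time_s: 5.7
ee_pos: [0.4864, -0.2596, 0.1026]
ee_rot: [[0.948, 0.317, 0.001], [0.317, -0.948, -0.001], [0.001, 0.001, -1.0]]
ft_force: [-0.4, -0.6, -1.1]
opening: 0.0198
gripper_force: 30.0
```

```bash
cat > st.py <<'E'
from h import *
s=ctrl.read_state(); R=np.array(s['ee_rot'])
print(round(s['time_s'],2),'pos',np.round(s['ee_pos'],4),'yaw',round(float(np.degrees(np.arctan2(R[1,0],R[0,0]))),2),'tilt',np.round(R[:2,2],4),'F',np.round(s['ft_force'],1),'T',np.round(s['ft_torque'],3),'open',round(s['opening'],4),'g',round(s['gripper_force'],1),'j6',round(s['joint_positions'][5],1))
E
python3 st.py
```

```text
5.7 pos [ 0.4864 -0.2596  0.1026] yaw 18.49 tilt [ 0.001  -0.0006] F [-0.4 -0.6 -1.1] T [0.144 0.079 0.031] open 0.0198 g 30.0 j6 35.4
```

Call:
drive_tool(steps=[{"hand": 0,"offset": [0,0,-2],"turn": [0,0,0]},{"hand": 0,"offset": [0,0,-4],"turn": [0,0,0]},{"hand": 0,"offset": [0,0,-4],"turn": [0,0,0]},{"hand": 0,"offset": [0,0,-4],"turn": [0,0,0]},{"hand": 0,"offset": [2.16,-3.71,0],"turn": [0,0,0]},{"hand": 0,"offset": [2.16,-3.71,0],"turn": [0,0,0]},{"hand": 0,"offset": [2.16,-3.71,0],"turn": [0,0,0]},{"hand": 0,"offset": [2.16,-3.71,0],"turn": [0,0,0]}])

```text
time_s: 6.5
ee_pos: [0.5208, -0.0898, 0.2418]
ee_rot: [[0.949, 0.317, -0.0], [0.317, -0.949, 0.0], [-0.0, -0.0, -1.0]]
ft_force: [0.6, -0.2, -3.2]
opening: 0.0194
gripper_force: 60.0
```

Call:
drive_tool(steps=[{"hand": 0,"offset": [2.16,-3.71,0],"turn": [0,0,0]},{"hand": 0,"offset": [2.16,-3.71,0],"turn": [0,0,0]},{"hand": 0,"offset": [2.16,-3.71,0],"turn": [0,0,0]},{"hand": 0,"offset": [2.16,-3.71,0],"turn": [0,0,0]},{"hand": 0,"offset": [2.16,-3.71,0],"turn": [0,0,-6.7]},{"hand": 0,"offset": [0,0,0],"turn": [0,0,-6.7]},{"hand": 0,"offset": [0,0,0],"turn": [0,0,-6.6]},{"hand": 0,"offset": [0,0,0],"turn": [0,0,0]}])

```text
time_s: 7.3
ee_pos: [0.5642, 0.1193, 0.2414]
ee_rot: [[0.782, 0.624, -0.001], [0.624, -0.782, -0.0], [-0.001, -0.001, -1.0]]
ft_force: [-0.3, -1.5, -2.7]
opening: 0.0197
gripper_force: 60.0
```

Call:
drive_tool(steps=[{"hand": 0,"offset": [0,0,0],"turn": [0,0,0]},{"hand": 0,"offset": [0,0,0],"turn": [0,0,0]}])

```text
time_s: 7.5
ee_pos: [0.5645, 0.1185, 0.2419]
ee_rot: [[0.784, 0.62, -0.0], [0.62, -0.784, -0.0], [-0.0, -0.0, -1.0]]
ft_force: [0.3, 0.2, -3.2]
opening: 0.0198
gripper_force: 60.0
```

```bash
python3 st.py
python3 - <<'E'
from h import *
p,K,W=cam('wrist'); im=p['color']; cv2.imwrite('pics/w4.png',im[120:480,120:520]); 
T=np.array(p['T_tool_cam']); print(T.round(4).tolist())
s,K2,W2=cam('side'); cv2.imwrite('pics/side4.png',s['color'])
E
python3 -c "
import cv2,numpy as np
a=cv2.imread('pics/w4.png');b=cv2.imread('pics/side4.png')[120:260,230:370]
cv2.imwrite('pics/c4.png',np.hstack([a,cv2.resize(b,(360,360),interpolation=cv2.INTER_CUBIC)]))"
```

```text
7.5 pos [0.5645 0.1185 0.2419] yaw 38.33 tilt [-0.0002 -0.    ] F [ 0.3  0.2 -3.2] T [ 0.012  0.05  -0.018] open 0.0198 g 60.0 j6 55.9
[[0.0018, -0.9514, -0.308, 0.0843], [1.0, 0.002, -0.0002, -0.0005], [0.0008, -0.308, 0.9514, -0.1359], [0.0, 0.0, 0.0, 1.0]]
```

View pics/c4.png

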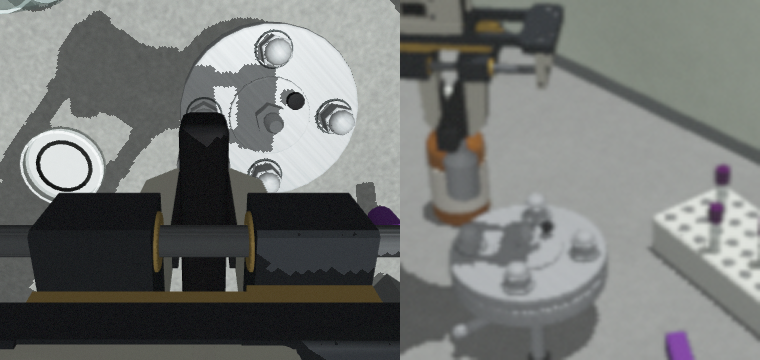

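The wrench is in hand, hanging straight, with its bar end at (205,113) in the crop. I'll use both bar ends to find where the bar centre sits in the hand.

Run:
```python
from h import *
import pickle
im,K,W=pickle.load(open('w3.pkl','rb'))
ax=np.array([np.cos(np.radians(18.5)),np.sin(np.radians(18.5))])
n=at_z(K,W,321.5,182.8,.086)[:2]; f=at_z(K,W,321,290.6,.11)[:2]
print('stand near',n.round(4),'far',f.round(4),'len',(n-f)@ax,'mid',((n+f)/2).round(4),'TCP gripped .4864,-.2596; off along bar',((n+f)/2-[.4863,-.2595])@ax)
g=cv2.imread('pics/w4.png').max(2); print([(120+i,int(g[i,200:210].mean())) for i in range(105,140)])
p,K,W=cam('wrist')
T=np.array(p['T_tool_cam'])
for r in (231,232,233,234): print(r,at_z(K,T,325,r,.016).round(4))
```

```text
stand near [ 0.5253 -0.2439] far [ 0.4427 -0.2736] len 0.08778920304793704 mid [ 0.484  -0.2588] TCP gripped .4864,-.2596; off along bar -0.00194862272143148
[(225, 88), (226, 101), (227, 112), (228, 111), (229, 94), (230, 99), (231, 103), (232, 40), (233, 15), (234, 14), (235, 14), (236, 15), (237, 15), (238, 13), (239, 16), (240, 14), (241, 15), (242, 16), (243, 14), (244, 17), (245, 21), (246, 25), (247, 28), (248, 31), (249, 33), (250, 33), (251, 34), (252, 36), (253, 39), (254, 39), (255, 42), (256, 43), (257, 44), (258, 43), (259, 44)]
231 [0.0419 0.0001 0.016 ]
232 [0.0415 0.0001 0.016 ]
233 [0.041  0.0001 0.016 ]
234 [0.0406 0.0001 0.016 ]
```

Call:
drive_tool(steps=[{"hand": 0,"offset": [0.3,-0.03,2.5],"turn": [0,0,0]},{"hand": 0,"offset": [0,0,1.5],"turn": [0,0,0]},{"hand": 0,"offset": [0,0,0.4],"turn": [0,0,0]},{"hand": 0,"offset": [0,0,0.2],"turn": [0,0,0]},{"hand": 0,"offset": [0,0,0.2],"turn": [0,0,0]},{"hand": 0,"offset": [0,0,0.1],"turn": [0,0,0]},{"hand": 0,"offset": [0,0,0],"turn": [0,0,0]}])

```text
time_s: 8.35
ee_pos: [0.567, 0.121, 0.1935]
ee_rot: [[0.783, 0.622, 0.001], [0.622, -0.783, 0.0], [0.001, 0.001, -1.0]]
ft_force: [0.0, 0.4, -2.6]
opening: 0.0197
gripper_force: 60.0
```

```bash
python3 st.py
```

```text
8.35 pos [0.567  0.121  0.1935] yaw 38.49 tilt [0.001 0.   ] F [ 0.   0.4 -2.6] T [ 0.014  0.079 -0.005] open 0.0197 g 60.0 j6 56.0
```

Call:
drive_tool(steps=[{"hand": 0,"offset": [0,0,0.15],"turn": [0,0,0]},{"hand": 0,"offset": [0,0,0.15],"turn": [0,0,0]},{"hand": 0,"offset": [0,0,0.1],"turn": [0,0,0]},{"hand": 0,"offset": [0,0,0],"turn": [0,0,0]}])

```text
time_s: 8.75
ee_pos: [0.567, 0.1208, 0.1889]
ee_rot: [[0.783, 0.622, 0.0], [0.622, -0.783, -0.0], [0.0, 0.001, -1.0]]
ft_force: [1.4, -1.6, -2.8]
opening: 0.0194
gripper_force: 60.0
```

```bash
python3 st.py
```

```text
8.75 pos [0.567  0.1208 0.1889] yaw 38.5 tilt [ 0.0004 -0.0004] F [ 1.4 -1.6 -2.8] T [-0.349 -0.174  0.031] open 0.0194 g 60.0 j6 56.0
```

Call:
drive_tool(steps=[{"hand": 0,"offset": [0,0.03,0.2],"turn": [0,0,0]},{"hand": 0,"offset": [0,0,0.2],"turn": [0,0,0]},{"hand": 0,"offset": [0,0,0.2],"turn": [0,0,0]},{"hand": 0,"offset": [0,0,0],"turn": [0,0,0]}])

```text
time_s: 9.15
ee_pos: [0.5669, 0.1206, 0.1825]
ee_rot: [[0.783, 0.622, -0.0], [0.622, -0.783, -0.0], [-0.0, -0.0, -1.0]]
ft_force: [1.4, -1.9, -3.7]
opening: 0.0194
gripper_force: 60.0
```

```bash
python3 st.py
```

```text
9.15 pos [0.5669 0.1206 0.1825] yaw 38.5 tilt [-0.0004 -0.0003] F [ 1.4 -1.9 -3.7] T [-0.316 -0.19  -0.018] open 0.0194 g 60.0 j6 56.0
```

Call:
drive_tool(steps=[{"hand": 0,"offset": [0,0.04,0],"turn": [0,0,7.5]},{"hand": 0,"offset": [0,0.03,0],"turn": [0,0,7.5]},{"hand": 0,"offset": [0,0.03,0],"turn": [0,0,7.5]},{"hand": 0,"offset": [0,0.03,0],"turn": [0,0,7.5]},{"hand": 0,"offset": [0,0,0],"turn": [0,0,0]}])

```text
time_s: 9.65
ee_pos: [0.5677, 0.1191, 0.1828]
ee_rot: [[0.989, 0.147, 0.0], [0.147, -0.989, -0.001], [0.0, 0.001, -1.0]]
ft_force: [1.4, -3.6, -3.7]
opening: 0.0195
gripper_force: 60.0
```

```bash
python3 st.py
```

```text
9.65 pos [0.5677 0.1191 0.1828] yaw 8.44 tilt [ 0.0003 -0.001 ] F [ 1.4 -3.6 -3.7] T [-0.801 -0.277  0.065] open 0.0195 g 60.0 j6 85.9
```

Call:
drive_tool(steps=[{"hand": 0,"offset": [0,-0.02,0],"turn": [0,0,-7]},{"hand": 0,"offset": [0,0,-1.5],"turn": [0,0,0]},{"hand": 0,"offset": [0,0,-4],"turn": [0,0,0]},{"hand": 0,"offset": [0,0,0],"turn": [0,0,8.5]},{"hand": 0,"offset": [0,0,0],"turn": [0,0,8.5]},{"hand": 0,"offset": [2.35,2.8,0],"turn": [0,0,1]},{"hand": 0,"offset": [2.35,2.8,0],"turn": [0,0,0]},{"hand": 0,"offset": [2.35,2.8,0],"turn": [0,0,0]}])

```text
time_s: 10.45
ee_pos: [0.6352, 0.0331, 0.238]
ee_rot: [[0.999, -0.039, -0.0], [-0.039, -0.999, 0.001], [-0.0, -0.001, -1.0]]
ft_force: [0.3, -0.0, -2.3]
opening: 0.0197
gripper_force: 60.0
```

Call:
drive_tool(steps=[{"hand": 0,"offset": [0,0,0],"turn": [0,0,0]},{"hand": 0,"offset": [0,0,0],"turn": [0,0,0]},{"hand": 0,"offset": [0,0,0],"turn": [0,0,0]}])

```text
time_s: 10.75
ee_pos: [0.6342, 0.0342, 0.2377]
ee_rot: [[0.999, -0.041, -0.001], [-0.041, -0.999, 0.001], [-0.001, -0.001, -1.0]]
ft_force: [0.2, 0.2, -2.2]
opening: 0.0197
gripper_force: 60.0
```

```bash
cat > go.py <<'E'
import sys
from h import *
# usage: go.py nut yaw : tool-axis offset (cm) and turn to bring the socket centre over the nut
N={1:(.5649,.1193),2:(.6418,.1095),3:(.632,.0325),4:(.555,.0425)}
C=(.0003,-.0007); OFF=.0021
exec(open('corr.py').read()) if __import__('os').path.exists('corr.py') else None
n,yw=int(sys.argv[1]),np.radians(float(sys.argv[2]))
s=ctrl.read_state();R=np.array(s['ee_rot']);y0=np.arctan2(R[1,0],R[0,0])
t=np.array(N[n])+C+OFF*np.array([np.cos(yw),np.sin(yw)]); d=t-s['ee_pos'][:2]
f=lambda a:(np.array([[np.cos(a),np.sin(a)],[np.sin(a),-np.cos(a)]])@d*100).round(3)
print('target',t.round(4),'turn',round(np.degrees(y0-yw),1),'offset if turned first',f(yw),'if moved first',f(y0),'z',s['ee_pos'][2].round(4))
E
python3 st.py; python3 go.py 3 -2.5
```

```text
10.75 pos [0.6342 0.0342 0.2377] yaw -2.37 tilt [-0.001   0.0008] F [ 0.2  0.2 -2.2] T [0.055 0.115 0.014] open 0.0197 g 60.0 j6 88.5
target [0.6344 0.0317] turn 0.1 offset if turned first [0.033 0.244] if moved first [0.032 0.244] z 0.2377
```

Call:
drive_tool(steps=[{"hand": 0,"offset": [0.03,0.24,2],"turn": [0,0,0]},{"hand": 0,"offset": [0,0,2],"turn": [0,0,0]},{"hand": 0,"offset": [0,0,0.2],"turn": [0,0,0]},{"hand": 0,"offset": [0,0,0.2],"turn": [0,0,0]},{"hand": 0,"offset": [0,0,0.2],"turn": [0,0,0]},{"hand": 0,"offset": [0,0,0.15],"turn": [0,0,0]},{"hand": 0,"offset": [0,0,0.15],"turn": [0,0,0]},{"hand": 0,"offset": [0,0,0],"turn": [0,0,0]}])

```text
time_s: 11.55
ee_pos: [0.635, 0.0309, 0.1891]
ee_rot: [[0.999, -0.044, 0.0], [-0.044, -0.999, 0.0], [0.0, -0.0, -1.0]]
ft_force: [0.3, 0.4, -2.7]
opening: 0.0196
gripper_force: 60.0
```

```bash
python3 st.py
```

```text
11.55 pos [0.635  0.0309 0.1891] yaw -2.49 tilt [0.0002 0.    ] F [ 0.3  0.4 -2.7] T [0.064 0.102 0.031] open 0.0196 g 60.0 j6 88.4
```

Call:
drive_tool(steps=[{"hand": 0,"offset": [0,0,0.3],"turn": [0,0,0]},{"hand": 0,"offset": [0,0,0.3],"turn": [0,0,0]},{"hand": 0,"offset": [0,0.03,0],"turn": [0,0,7.5]},{"hand": 0,"offset": [0,0.03,0],"turn": [0,0,7.5]},{"hand": 0,"offset": [0,0.03,0],"turn": [0,0,7.5]},{"hand": 0,"offset": [0,0.03,0],"turn": [0,0,7.5]},{"hand": 0,"offset": [0,0,0],"turn": [0,0,0]}])

```text
time_s: 12.25
ee_pos: [0.6344, 0.0296, 0.1823]
ee_rot: [[0.843, -0.538, -0.001], [-0.538, -0.843, 0.0], [-0.001, 0.001, -1.0]]
ft_force: [0.1, -0.1, -5.6]
opening: 0.0194
gripper_force: 60.0
```

```bash
python3 st.py
```

```text
12.25 pos [0.6344 0.0296 0.1823] yaw -32.56 tilt [-0.0011  0.    ] F [ 0.1 -0.1 -5.6] T [-0.002  0.175  0.039] open 0.0194 g 60.0 j6 118.3
```

Call:
drive_tool(steps=[{"hand": 0,"offset": [0,-0.02,0],"turn": [0,0,-7]},{"hand": 0,"offset": [0,0,-1.5],"turn": [0,0,0]},{"hand": 0,"offset": [0,0,-2.5],"turn": [0,0,0]},{"hand": 0,"offset": [0,0,0],"turn": [0,0,-7.5]},{"hand": 0,"offset": [0,0,0],"turn": [0,0,-7.5]},{"hand": 0,"offset": [-0.23,-3.9,0],"turn": [0,0,0]},{"hand": 0,"offset": [-0.23,-3.9,0],"turn": [0,0,0]},{"hand": 0,"offset": [0,0,0],"turn": [0,0,0]}])

```text
time_s: 13.05
ee_pos: [0.6445, 0.1121, 0.2228]
ee_rot: [[0.985, -0.174, 0.0], [-0.174, -0.985, 0.002], [0.0, -0.002, -1.0]]
ft_force: [0.5, -0.5, -2.6]
opening: 0.0196
gripper_force: 60.0
```

Call:
drive_tool(steps=[{"hand": 0,"offset": [0,0,0],"turn": [0,0,0]},{"hand": 0,"offset": [0,0,0],"turn": [0,0,0]}])

```text
time_s: 13.25
ee_pos: [0.6445, 0.1067, 0.2228]
ee_rot: [[0.983, -0.181, -0.0], [-0.181, -0.983, -0.0], [-0.0, 0.0, -1.0]]
ft_force: [-0.6, -0.6, -2.1]
opening: 0.0195
gripper_force: 60.0
```

```bash
python3 st.py; python3 go.py 2 -10.5
```

```text
13.25 pos [0.6445 0.1067 0.2228] yaw -10.43 tilt [-0.0002 -0.0005] F [-0.6 -0.6 -2.1] T [ 0.092  0.137 -0.007] open 0.0195 g 60.0 j6 103.1
target [0.6442 0.1084] turn 0.1 offset if turned first [-0.061 -0.166] if moved first [-0.061 -0.166] z 0.2228
```

Call:
drive_tool(steps=[{"hand": 0,"offset": [0,0,0],"turn": [0,0,0]},{"hand": 0,"offset": [0,0,0],"turn": [0,0,0]},{"hand": 0,"offset": [0,0,0],"turn": [0,0,0]}])

```text
time_s: 13.55
ee_pos: [0.6446, 0.1066, 0.223]
ee_rot: [[0.983, -0.183, 0.0], [-0.183, -0.983, -0.0], [0.0, 0.0, -1.0]]
ft_force: [0.0, -0.0, -2.5]
opening: 0.0198
gripper_force: 60.0
```

```bash
python3 go.py 2 -10.5
```

```text
target [0.6442 0.1084] turn -0.0 offset if turned first [-0.073 -0.167] if moved first [-0.073 -0.167] z 0.223
```

Call:
drive_tool(steps=[{"hand": 0,"offset": [-0.07,-0.17,2],"turn": [0,0,0]},{"hand": 0,"offset": [0,0,0.6],"turn": [0,0,0]},{"hand": 0,"offset": [0,0,0.2],"turn": [0,0,0]},{"hand": 0,"offset": [0,0,0.2],"turn": [0,0,0]},{"hand": 0,"offset": [0,0,0.2],"turn": [0,0,0]},{"hand": 0,"offset": [0,0,0.15],"turn": [0,0,0]},{"hand": 0,"offset": [0,0,0.1],"turn": [0,0,0]},{"hand": 0,"offset": [0,0,0],"turn": [0,0,0]}])

```text
time_s: 14.35
ee_pos: [0.6444, 0.1087, 0.1884]
ee_rot: [[0.983, -0.182, 0.001], [-0.182, -0.983, -0.001], [0.001, 0.001, -1.0]]
ft_force: [1.4, -2.0, -3.4]
opening: 0.0195
gripper_force: 60.0
```

```bash
python3 st.py
```

```text
14.35 pos [0.6444 0.1087 0.1884] yaw -10.51 tilt [ 0.0007 -0.0007] F [ 1.4 -2.  -3.4] T [-0.495 -0.151  0.061] open 0.0195 g 60.0 j6 103.4
```

Call:
drive_tool(steps=[{"hand": 0,"offset": [0.03,0.04,0.3],"turn": [0,0,0]},{"hand": 0,"offset": [0,0,0.3],"turn": [0,0,0]},{"hand": 0,"offset": [0,0.03,0],"turn": [0,0,7.5]},{"hand": 0,"offset": [0,0.03,0],"turn": [0,0,7.5]},{"hand": 0,"offset": [0,0.03,0],"turn": [0,0,7.5]},{"hand": 0,"offset": [0,0.03,0],"turn": [0,0,7.5]},{"hand": 0,"offset": [0,0,0],"turn": [0,0,0]}])

```text
time_s: 15.05
ee_pos: [0.6439, 0.107, 0.1817]
ee_rot: [[0.76, -0.65, -0.001], [-0.65, -0.76, -0.001], [0.0, 0.001, -1.0]]
ft_force: [1.5, -3.5, -4.7]
opening: 0.0197
gripper_force: 60.0
```

```bash
python3 st.py
```

```text
15.05 pos [0.6439 0.107  0.1817] yaw -40.57 tilt [-0.0007 -0.0011] F [ 1.5 -3.5 -4.7] T [-0.86  -0.205  0.025] open 0.0197 g 60.0 j6 133.3
```

Call:
drive_tool(steps=[{"hand": 0,"offset": [0,-0.02,0],"turn": [0,0,-7]},{"hand": 0,"offset": [0,0,-1.5],"turn": [0,0,0]},{"hand": 0,"offset": [0,0,-4],"turn": [0,0,2.5]},{"hand": 0,"offset": [-1.03,3.5,0],"turn": [0,0,0]},{"hand": 0,"offset": [-1.03,3.5,0],"turn": [0,0,0]},{"hand": 0,"offset": [-1.03,3.5,0],"turn": [0,0,0]},{"hand": 0,"offset": [0,0,0],"turn": [0,0,0]},{"hand": 0,"offset": [0,0,0],"turn": [0,0,0]}])

```text
time_s: 15.85
ee_pos: [0.5572, 0.0412, 0.2379]
ee_rot: [[0.81, -0.586, 0.001], [-0.586, -0.81, 0.001], [0.0, -0.001, -1.0]]
ft_force: [1.1, 0.2, -2.5]
opening: 0.0193
gripper_force: 60.0
```

Call:
drive_tool(steps=[{"hand": 0,"offset": [0,0,0],"turn": [0,0,0]},{"hand": 0,"offset": [0,0,0],"turn": [0,0,0]},{"hand": 0,"offset": [0,0,0],"turn": [0,0,0]}])

```text
time_s: 16.15
ee_pos: [0.5578, 0.0416, 0.2371]
ee_rot: [[0.81, -0.587, -0.0], [-0.587, -0.81, 0.0], [-0.0, -0.0, -1.0]]
ft_force: [-0.2, -1.1, -2.6]
opening: 0.0197
gripper_force: 60.0
```

```bash
echo "N[1]=(.5652,.1187);N[2]=(.6421,.1089)" > corr.py; python3 st.py; python3 go.py 4 -36
```

```text
16.15 pos [0.5578 0.0416 0.2371] yaw -35.92 tilt [-0.0001  0.0003] F [-0.2 -1.1 -2.6] T [ 0.094  0.099 -0.012] open 0.0197 g 60.0 j6 122.3
target [0.557  0.0406] turn 0.1 offset if turned first [-0.007  0.133] if moved first [-0.007  0.133] z 0.2371
```

Call:
drive_tool(steps=[{"hand": 0,"offset": [0,0.12,2],"turn": [0,0,0]},{"hand": 0,"offset": [0,0,2],"turn": [0,0,0]},{"hand": 0,"offset": [0,0,0.2],"turn": [0,0,0]},{"hand": 0,"offset": [0,0,0.2],"turn": [0,0,0]},{"hand": 0,"offset": [0,0,0.2],"turn": [0,0,0]},{"hand": 0,"offset": [0,0,0.15],"turn": [0,0,0]},{"hand": 0,"offset": [0,0,0.15],"turn": [0,0,0]},{"hand": 0,"offset": [0,0,0],"turn": [0,0,0]}])

```text
time_s: 16.95
ee_pos: [0.5567, 0.04, 0.1886]
ee_rot: [[0.809, -0.588, 0.0], [-0.588, -0.809, -0.0], [0.0, -0.0, -1.0]]
ft_force: [0.1, -0.1, -3.3]
opening: 0.0196
gripper_force: 60.0
```

```bash
python3 st.py
```

```text
16.95 pos [0.5567 0.04   0.1886] yaw -36.0 tilt [ 0.0003 -0.0001] F [ 0.1 -0.1 -3.3] T [-0.016  0.096  0.004] open 0.0196 g 60.0 j6 122.2
```

Call:
drive_tool(steps=[{"hand": 0,"offset": [0,0,0.3],"turn": [0,0,0]},{"hand": 0,"offset": [0,0,0.3],"turn": [0,0,0]},{"hand": 0,"offset": [0,0.03,0],"turn": [0,0,7.5]},{"hand": 0,"offset": [0,0.03,0],"turn": [0,0,7.5]},{"hand": 0,"offset": [0,0.03,0],"turn": [0,0,7.5]},{"hand": 0,"offset": [0,0.03,0],"turn": [0,0,7.5]},{"hand": 0,"offset": [0,0,0],"turn": [0,0,0]}])

```text
time_s: 17.65
ee_pos: [0.5557, 0.0389, 0.1821]
ee_rot: [[0.406, -0.914, -0.0], [-0.914, -0.406, -0.0], [0.0, 0.0, -1.0]]
ft_force: [1.6, -2.1, -4.9]
opening: 0.0194
gripper_force: 60.0
```

```bash
python3 st.py
```

```text
17.65 pos [0.5557 0.0389 0.1821] yaw -66.06 tilt [-0.0003 -0.0004] F [ 1.6 -2.1 -4.9] T [-0.155 -0.023  0.03 ] open 0.0194 g 60.0 j6 152.2
```

The first pass is done. Each nut has turned about 23°, and their angles are now about 15.5, 26.5, 34.5 and 1° for nuts 1–4. Second pass: nuts 1, 3, 2, 4, watching the torque.

Call:
drive_tool(steps=[{"hand": 0,"offset": [0,-0.02,0],"turn": [0,0,-7]},{"hand": 0,"offset": [0,0,-1.5],"turn": [0,0,0]},{"hand": 0,"offset": [0,0,-2.5],"turn": [0,0,0]},{"hand": 0,"offset": [0,0,0],"turn": [0,0,-8.3]},{"hand": 0,"offset": [0,0,0],"turn": [0,0,-8.3]},{"hand": 0,"offset": [0,0,0],"turn": [0,0,-8.3]},{"hand": 0,"offset": [0,0,0],"turn": [0,0,-8.3]},{"hand": 0,"offset": [0,0,0],"turn": [0,0,-8.3]}])

```text
time_s: 18.45
ee_pos: [0.5558, 0.0394, 0.2223]
ee_rot: [[0.957, -0.291, -0.0], [-0.291, -0.957, 0.0], [-0.0, -0.0, -1.0]]
ft_force: [1.1, 1.4, -2.6]
opening: 0.0193
gripper_force: 60.0
```

Call:
drive_tool(steps=[{"hand": 0,"offset": [0,0,0],"turn": [0,0,-8.3]},{"hand": 0,"offset": [0,0,0],"turn": [0,0,-8.3]},{"hand": 0,"offset": [0,0,0],"turn": [0,0,-8.3]},{"hand": 0,"offset": [0,0,0],"turn": [0,0,-8.3]},{"hand": 0,"offset": [1.63,-3.68,0],"turn": [0,0,0]},{"hand": 0,"offset": [1.63,-3.68,0],"turn": [0,0,0]},{"hand": 0,"offset": [0,0,0],"turn": [0,0,0]},{"hand": 0,"offset": [0,0,0],"turn": [0,0,0]}])

```text
time_s: 19.25
ee_pos: [0.5672, 0.1198, 0.2221]
ee_rot: [[0.961, 0.275, -0.001], [0.275, -0.961, -0.0], [-0.001, 0.0, -1.0]]
ft_force: [-0.1, -0.1, -3.1]
opening: 0.0195
gripper_force: 60.0
```

Call:
drive_tool(steps=[{"hand": 0,"offset": [0,0,0],"turn": [0,0,0]},{"hand": 0,"offset": [0,0,0],"turn": [0,0,0]},{"hand": 0,"offset": [0,0,0],"turn": [0,0,0]}])

```text
time_s: 19.55
ee_pos: [0.5674, 0.1181, 0.2225]
ee_rot: [[0.963, 0.27, 0.0], [0.27, -0.963, -0.0], [0.0, 0.0, -1.0]]
ft_force: [0.1, -0.5, -1.9]
opening: 0.0196
gripper_force: 60.0
```

```bash
python3 st.py; python3 go.py 1 15.5
```

```text
19.55 pos [0.5674 0.1181 0.2225] yaw 15.66 tilt [ 0.0001 -0.0001] F [ 0.1 -0.5 -1.9] T [ 0.02   0.103 -0.046] open 0.0196 g 60.0 j6 78.5
target [0.5675 0.1186] turn 0.2 offset if turned first [ 0.021 -0.042] if moved first [ 0.021 -0.042] z 0.2225
```

Call:
drive_tool(steps=[{"hand": 0,"offset": [0.02,-0.02,2],"turn": [0,0,0]},{"hand": 0,"offset": [0,0,0.6],"turn": [0,0,0]},{"hand": 0,"offset": [0,0,0.2],"turn": [0,0,0]},{"hand": 0,"offset": [0,0,0.2],"turn": [0,0,0]},{"hand": 0,"offset": [0,0,0.2],"turn": [0,0,0]},{"hand": 0,"offset": [0,0,0.15],"turn": [0,0,0]},{"hand": 0,"offset": [0,0,0.1],"turn": [0,0,0]},{"hand": 0,"offset": [0,0,0],"turn": [0,0,0]}])

```text
time_s: 20.35
ee_pos: [0.5676, 0.1192, 0.1879]
ee_rot: [[0.963, 0.271, 0.0], [0.271, -0.963, -0.0], [0.0, 0.0, -1.0]]
ft_force: [0.6, -1.4, -3.4]
opening: 0.0197
gripper_force: 60.0
```

```bash
python3 st.py
```

```text
20.35 pos [0.5676 0.1192 0.1879] yaw 15.7 tilt [ 0.0002 -0.    ] F [ 0.6 -1.4 -3.4] T [-0.04   0.058  0.018] open 0.0197 g 60.0 j6 78.6
```

Call:
drive_tool(steps=[{"hand": 0,"offset": [0,0.04,0.3],"turn": [0,0,0]},{"hand": 0,"offset": [0,0,0.3],"turn": [0,0,0]},{"hand": 0,"offset": [0,0.03,0],"turn": [0,0,7]},{"hand": 0,"offset": [0,0.03,0],"turn": [0,0,7]},{"hand": 0,"offset": [0,0.03,0],"turn": [0,0,6]},{"hand": 0,"offset": [0,0,0],"turn": [0,0,0]}])

```text
time_s: 20.95
ee_pos: [0.5678, 0.118, 0.1815]
ee_rot: [[0.997, -0.076, -0.0], [-0.076, -0.997, 0.0], [-0.0, -0.0, -1.0]]
ft_force: [2.0, 0.9, -4.7]
opening: 0.0193
gripper_force: 60.0
```

```bash
python3 st.py
```

```text
20.95 pos [0.5678 0.118  0.1815] yaw -4.35 tilt [-0.0002  0.0001] F [ 2.   0.9 -4.7] T [ 0.191 -0.119  0.052] open 0.0193 g 60.0 j6 98.5
```

Call:
drive_tool(steps=[{"hand": 0,"offset": [0,0.01,0],"turn": [0,0,2.5]},{"hand": 0,"offset": [0,0.01,0],"turn": [0,0,2.5]},{"hand": 0,"offset": [0,0,0],"turn": [0,0,0]}])

```text
time_s: 21.25
ee_pos: [0.5677, 0.1178, 0.1815]
ee_rot: [[0.987, -0.159, -0.0], [-0.159, -0.987, -0.0], [-0.0, 0.0, -1.0]]
ft_force: [-0.4, -0.3, -5.7]
opening: 0.0197
gripper_force: 60.0
```

```bash
python3 st.py
```

```text
21.25 pos [0.5677 0.1178 0.1815] yaw -9.16 tilt [-0.0003 -0.    ] F [-0.4 -0.3 -5.7] T [ 0.11  -0.116  0.071] open 0.0197 g 60.0 j6 103.3
```

Call:
drive_tool(steps=[{"hand": 0,"offset": [0,0.01,0],"turn": [0,0,2.5]},{"hand": 0,"offset": [0,0.01,0],"turn": [0,0,2.5]},{"hand": 0,"offset": [0,0,0],"turn": [0,0,0]}])

```text
time_s: 21.55
ee_pos: [0.5676, 0.1175, 0.1816]
ee_rot: [[0.97, -0.245, -0.0], [-0.245, -0.97, -0.0], [-0.0, 0.0, -1.0]]
ft_force: [1.9, 0.5, -5.9]
opening: 0.0199
gripper_force: 60.0
```

```bash
python3 st.py
```

```text
21.55 pos [0.5676 0.1175 0.1816] yaw -14.17 tilt [-0.0004 -0.    ] F [ 1.9  0.5 -5.9] T [ 0.136 -0.113  0.087] open 0.0199 g 60.0 j6 108.3
```

Call:
drive_tool(steps=[{"hand": 0,"offset": [0,0.01,0],"turn": [0,0,2.5]},{"hand": 0,"offset": [0,0.01,0],"turn": [0,0,2.5]},{"hand": 0,"offset": [0,0,0],"turn": [0,0,0]}])

```text
time_s: 21.85
ee_pos: [0.5676, 0.1173, 0.1817]
ee_rot: [[0.945, -0.328, -0.0], [-0.328, -0.945, -0.0], [-0.0, 0.0, -1.0]]
ft_force: [1.2, 0.1, -6.4]
opening: 0.0196
gripper_force: 60.0
```

```bash
python3 st.py
```

```text
21.85 pos [0.5676 0.1173 0.1817] yaw -19.16 tilt [-0.0004 -0.0001] F [ 1.2  0.1 -6.4] T [ 0.148 -0.079  0.108] open 0.0196 g 60.0 j6 113.3
```

Call:
drive_tool(steps=[{"hand": 0,"offset": [0,0.01,0],"turn": [0,0,2]},{"hand": 0,"offset": [0,0.01,0],"turn": [0,0,2]},{"hand": 0,"offset": [0,0,0],"turn": [0,0,0]}])

```text
time_s: 22.15
ee_pos: [0.5675, 0.1172, 0.1817]
ee_rot: [[0.919, -0.393, -0.0], [-0.393, -0.919, -0.0], [-0.0, 0.0, -1.0]]
ft_force: [-0.1, 0.9, -6.0]
opening: 0.0195
gripper_force: 60.0
```

```bash
python3 st.py
```

```text
22.15 pos [0.5675 0.1172 0.1817] yaw -23.16 tilt [-0.0004 -0.0001] F [-0.1  0.9 -6. ] T [ 0.177 -0.012  0.111] open 0.0195 g 60.0 j6 117.2
```

Call:
drive_tool(steps=[{"hand": 0,"offset": [0,0.01,0],"turn": [0,0,2]},{"hand": 0,"offset": [0,0.01,0],"turn": [0,0,2]},{"hand": 0,"offset": [0,0,0],"turn": [0,0,0]}])

```text
time_s: 22.45
ee_pos: [0.5674, 0.117, 0.1818]
ee_rot: [[0.89, -0.457, -0.0], [-0.457, -0.89, -0.0], [-0.0, 0.0, -1.0]]
ft_force: [-0.2, -0.2, -5.8]
opening: 0.0198
gripper_force: 60.0
```

```bash
python3 st.py
```

```text
22.45 pos [0.5674 0.117  0.1818] yaw -27.17 tilt [-0.0004 -0.0001] F [-0.2 -0.2 -5.8] T [ 0.108 -0.031  0.079] open 0.0198 g 60.0 j6 121.2
```

Call:
drive_tool(steps=[{"hand": 0,"offset": [0,0.01,0],"turn": [0,0,2.5]},{"hand": 0,"offset": [0,0.01,0],"turn": [0,0,2.5]},{"hand": 0,"offset": [0,0,0],"turn": [0,0,0]}])

```text
time_s: 22.75
ee_pos: [0.5673, 0.1168, 0.1819]
ee_rot: [[0.846, -0.532, -0.0], [-0.532, -0.846, -0.0], [-0.0, 0.0, -1.0]]
ft_force: [-0.5, 1.2, -5.6]
opening: 0.0196
gripper_force: 60.0
```

```bash
python3 st.py
```

```text
22.75 pos [0.5673 0.1168 0.1819] yaw -32.17 tilt [-0.0004 -0.0001] F [-0.5  1.2 -5.6] T [0.105 0.141 0.183] open 0.0196 g 60.0 j6 126.2
```

Call:
drive_tool(steps=[{"hand": 0,"offset": [0,0,0],"turn": [0,0,1.5]},{"hand": 0,"offset": [0,0,0],"turn": [0,0,0]}])

```text
time_s: 22.95
ee_pos: [0.5673, 0.1167, 0.1819]
ee_rot: [[0.831, -0.556, -0.0], [-0.556, -0.831, -0.0], [-0.0, 0.0, -1.0]]
ft_force: [-0.7, -0.7, -5.1]
opening: 0.0197
gripper_force: 60.0
```

```bash
python3 st.py
```

```text
22.95 pos [0.5673 0.1167 0.1819] yaw -33.76 tilt [-0.0004 -0.0002] F [-0.7 -0.7 -5.1] T [0.031 0.224 0.151] open 0.0197 g 60.0 j6 127.8
```

Call:
drive_tool(steps=[{"hand": 0,"offset": [0,-0.02,0],"turn": [0,0,-7]},{"hand": 0,"offset": [0,0,-1.5],"turn": [0,0,0]},{"hand": 0,"offset": [0,0,-4],"turn": [0,0,0]},{"hand": 0,"offset": [0,0,0],"turn": [0,0,-7.65]},{"hand": 0,"offset": [0,0,0],"turn": [0,0,-7.65]},{"hand": 0,"offset": [0,0,0],"turn": [0,0,-7.65]},{"hand": 0,"offset": [0,0,0],"turn": [0,0,-7.65]},{"hand": 0,"offset": [0,0,0],"turn": [0,0,-7.65]}])

```text
time_s: 23.75
ee_pos: [0.5678, 0.117, 0.2375]
ee_rot: [[0.979, 0.205, 0.001], [0.205, -0.979, 0.0], [0.001, 0.0, -1.0]]
ft_force: [-0.7, 0.4, -3.3]
opening: 0.0191
gripper_force: 60.0
```

Call:
drive_tool(steps=[{"hand": 0,"offset": [0,0,0],"turn": [0,0,-7.65]},{"hand": 0,"offset": [0,0,0],"turn": [0,0,-7.65]},{"hand": 0,"offset": [0,0,0],"turn": [0,0,-7.65]},{"hand": 0,"offset": [0.26,3.5,0],"turn": [0,0,0]},{"hand": 0,"offset": [0.26,3.5,0],"turn": [0,0,0]},{"hand": 0,"offset": [0.26,3.5,0],"turn": [0,0,0]},{"hand": 0,"offset": [0,0,0],"turn": [0,0,0]},{"hand": 0,"offset": [0,0,0],"turn": [0,0,0]}])

```text
time_s: 24.55
ee_pos: [0.6335, 0.0342, 0.2368]
ee_rot: [[0.826, 0.564, 0.0], [0.564, -0.826, 0.0], [0.0, -0.0, -1.0]]
ft_force: [-0.2, 0.4, -2.7]
opening: 0.0198
gripper_force: 60.0
```

Call:
drive_tool(steps=[{"hand": 0,"offset": [0,0,0],"turn": [0,0,0]},{"hand": 0,"offset": [0,0,0],"turn": [0,0,0]},{"hand": 0,"offset": [0,0,0],"turn": [0,0,0]}])

```text
time_s: 24.85
ee_pos: [0.633, 0.0356, 0.2373]
ee_rot: [[0.824, 0.566, 0.0], [0.566, -0.824, 0.0], [0.0, 0.0, -1.0]]
ft_force: [-1.2, 0.2, -1.5]
opening: 0.0193
gripper_force: 60.0
```

```bash
python3 st.py; python3 go.py 3 34.5
```

```text
24.85 pos [0.633  0.0356 0.2373] yaw 34.47 tilt [0.0004 0.0001] F [-1.2  0.2 -1.5] T [ 0.003  0.054 -0.045] open 0.0193 g 60.0 j6 51.8
target [0.634 0.033] turn -0.0 offset if turned first [-0.063  0.278] if moved first [-0.063  0.278] z 0.2373
```

Call:
drive_tool(steps=[{"hand": 0,"offset": [-0.05,0.25,2],"turn": [0,0,0]},{"hand": 0,"offset": [0,0,2],"turn": [0,0,0]},{"hand": 0,"offset": [0,0,0.2],"turn": [0,0,0]},{"hand": 0,"offset": [0,0,0.2],"turn": [0,0,0]},{"hand": 0,"offset": [0,0,0.2],"turn": [0,0,0]},{"hand": 0,"offset": [0,0,0.15],"turn": [0,0,0]},{"hand": 0,"offset": [0,0,0.15],"turn": [0,0,0]},{"hand": 0,"offset": [0,0,0],"turn": [0,0,0]}])

```text
time_s: 25.65
ee_pos: [0.6344, 0.0325, 0.1881]
ee_rot: [[0.825, 0.565, 0.0], [0.565, -0.825, 0.0], [0.0, 0.0, -1.0]]
ft_force: [0.1, 0.0, -2.9]
opening: 0.0197
gripper_force: 60.0
```

```bash
python3 st.py
```

```text
25.65 pos [0.6344 0.0325 0.1881] yaw 34.4 tilt [0.0003 0.0001] F [ 0.1  0.  -2.9] T [ 0.074  0.013 -0.023] open 0.0197 g 60.0 j6 51.6
```

Create tq.py:
```python
from h import *
T=[];F=[]
for i in range(5):
    s=ctrl.read_state();T.append(s['ft_torque'][2]);F.append(s['ft_force'])
    if i<4: imaging.capture('side')
R=np.array(s['ee_rot'])
print(round(s['time_s'],2),'Tz',np.round(np.mean(T),3),np.round(T,3),'F',np.mean(F,0).round(1),'yaw',round(float(np.degrees(np.arctan2(R[1,0],R[0,0]))),1),'pos',s['ee_pos'].round(4),'j6',round(s['joint_positions'][5],1))
```

```text
(no output)
```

Call:
drive_tool(steps=[{"hand": 0,"offset": [0,0,0.3],"turn": [0,0,0]},{"hand": 0,"offset": [0,0,0.3],"turn": [0,0,0]},{"hand": 0,"offset": [0,0.03,0],"turn": [0,0,7]},{"hand": 0,"offset": [0,0.03,0],"turn": [0,0,7]},{"hand": 0,"offset": [0,0.03,0],"turn": [0,0,6]},{"hand": 0,"offset": [0,0.01,0],"turn": [0,0,2]},{"hand": 0,"offset": [0,0.01,0],"turn": [0,0,2]}])

```text
time_s: 26.35
ee_pos: [0.6348, 0.0315, 0.1813]
ee_rot: [[0.984, 0.179, -0.0], [0.179, -0.984, 0.0], [-0.0, -0.0, -1.0]]
ft_force: [1.1, -0.6, -5.5]
opening: 0.0197
gripper_force: 60.0
```

```bash
python3 tq.py
```

```text
26.55 Tz 0.092 [0.061 0.122 0.085 0.087 0.108] F [ 1.8  0.7 -5.2] yaw 10.5 pos [0.6348 0.0315 0.1815] j6 75.5
```

Call:
drive_tool(steps=[{"hand": 0,"offset": [0,0.01,0],"turn": [0,0,2.5]},{"hand": 0,"offset": [0,0.01,0],"turn": [0,0,2.5]}])

```text
time_s: 26.75
ee_pos: [0.6348, 0.0313, 0.1816]
ee_rot: [[0.996, 0.093, -0.0], [0.093, -0.996, 0.0], [-0.0, -0.0, -1.0]]
ft_force: [1.4, 0.9, -5.5]
opening: 0.0197
gripper_force: 60.0
```

```bash
python3 tq.py
```

```text
26.95 Tz 0.073 [0.059 0.067 0.108 0.057 0.073] F [ 1.7  1.1 -5.6] yaw 5.5 pos [0.6348 0.0313 0.1817] j6 80.4
```

Call:
drive_tool(steps=[{"hand": 0,"offset": [0,0.01,0],"turn": [0,0,2.5]},{"hand": 0,"offset": [0,0.01,0],"turn": [0,0,2.5]}])

```text
time_s: 27.15
ee_pos: [0.6348, 0.0311, 0.1818]
ee_rot: [[1.0, 0.007, -0.0], [0.007, -1.0, 0.0], [-0.0, -0.0, -1.0]]
ft_force: [1.5, 1.4, -5.6]
opening: 0.0196
gripper_force: 60.0
```

```bash
python3 tq.py
```

```text
27.35 Tz 0.1 [0.113 0.098 0.102 0.091 0.093] F [ 1.7  1.1 -5.7] yaw 0.5 pos [0.6348 0.0311 0.1819] j6 85.4
```

Call:
drive_tool(steps=[{"hand": 0,"offset": [0,0.01,0],"turn": [0,0,2.5]},{"hand": 0,"offset": [0,0.01,0],"turn": [0,0,2.5]}])

```text
time_s: 27.55
ee_pos: [0.6348, 0.0308, 0.1819]
ee_rot: [[0.997, -0.08, -0.0], [-0.08, -0.997, -0.0], [-0.0, 0.0, -1.0]]
ft_force: [0.7, 0.3, -7.0]
opening: 0.0195
gripper_force: 60.0
```

```bash
python3 tq.py
```

```text
27.75 Tz 0.075 [0.091 0.02  0.067 0.096 0.1  ] F [ 1.4  0.4 -6. ] yaw -4.5 pos [0.6348 0.0308 0.1819] j6 90.4
```

Call:
drive_tool(steps=[{"hand": 0,"offset": [0,0.01,0],"turn": [0,0,2.5]},{"hand": 0,"offset": [0,0.01,0],"turn": [0,0,2.5]}])

```text
time_s: 27.95
ee_pos: [0.6347, 0.0306, 0.1819]
ee_rot: [[0.986, -0.167, -0.0], [-0.167, -0.986, -0.0], [-0.0, 0.0, -1.0]]
ft_force: [1.1, 0.4, -5.1]
opening: 0.0197
gripper_force: 60.0
```

```bash
python3 tq.py
```

```text
28.15 Tz 0.073 [0.114 0.049 0.092 0.047 0.065] F [ 1.7  0.4 -5.8] yaw -9.5 pos [0.6348 0.0306 0.1819] j6 95.3
```

Call:
drive_tool(steps=[{"hand": 0,"offset": [0,0.01,0],"turn": [0,0,3]},{"hand": 0,"offset": [0,0.01,0],"turn": [0,0,2.5]}])

```text
time_s: 28.35
ee_pos: [0.6347, 0.0304, 0.1819]
ee_rot: [[0.965, -0.261, -0.0], [-0.261, -0.965, -0.0], [-0.0, 0.0, -1.0]]
ft_force: [1.6, 0.2, -6.0]
opening: 0.0197
gripper_force: 60.0
```

```bash
python3 tq.py
```

```text
28.55 Tz 0.126 [0.126 0.183 0.159 0.109 0.055] F [ 1.3  0.4 -5.6] yaw -15.0 pos [0.6347 0.0304 0.182 ] j6 100.8
```

Call:
drive_tool(steps=[{"hand": 0,"offset": [0,0.01,0],"turn": [0,0,1.5]},{"hand": 0,"offset": [0,0,0],"turn": [0,0,1]}])

```text
time_s: 28.75
ee_pos: [0.6347, 0.0303, 0.182]
ee_rot: [[0.953, -0.303, -0.0], [-0.303, -0.953, -0.0], [0.0, 0.0, -1.0]]
ft_force: [0.5, -0.2, -5.7]
opening: 0.0191
gripper_force: 60.0
```

```bash
python3 tq.py
```

```text
28.95 Tz 0.196 [0.177 0.191 0.198 0.216 0.198] F [ 0.5  0.  -5.1] yaw -17.6 pos [0.6347 0.0302 0.182 ] j6 103.4
```

Call:
drive_tool(steps=[{"hand": 0,"offset": [0,0,0],"turn": [0,0,1]},{"hand": 0,"offset": [0,0,0],"turn": [0,0,0]},{"hand": 0,"offset": [0,-0.02,0],"turn": [0,0,-7]},{"hand": 0,"offset": [0,0,-1.5],"turn": [0,0,0]},{"hand": 0,"offset": [0,0,-2.5],"turn": [0,0,0]},{"hand": 0,"offset": [0,0,0],"turn": [0,0,-7.6]},{"hand": 0,"offset": [0,0,0],"turn": [0,0,-7.6]},{"hand": 0,"offset": [0,0,0],"turn": [0,0,-7.6]}])

```text
time_s: 29.75
ee_pos: [0.6349, 0.0305, 0.2226]
ee_rot: [[0.98, 0.199, 0.001], [0.199, -0.98, 0.0], [0.001, 0.0, -1.0]]
ft_force: [-0.4, 0.5, -3.3]
opening: 0.0198
gripper_force: 60.0
```

Call:
drive_tool(steps=[{"hand": 0,"offset": [0,0,0],"turn": [0,0,-7.6]},{"hand": 0,"offset": [0,0,0],"turn": [0,0,-7.6]},{"hand": 0,"offset": [2.18,-3.3,0],"turn": [0,0,0]},{"hand": 0,"offset": [2.18,-3.3,0],"turn": [0,0,0]},{"hand": 0,"offset": [0,0,0],"turn": [0,0,0]},{"hand": 0,"offset": [0,0,0],"turn": [0,0,0]},{"hand": 0,"offset": [0,0,0],"turn": [0,0,0]},{"hand": 0,"offset": [0,0,0],"turn": [0,0,0]}])

```text
time_s: 30.55
ee_pos: [0.6445, 0.1079, 0.2221]
ee_rot: [[0.896, 0.443, 0.0], [0.443, -0.896, -0.0], [0.0, 0.0, -1.0]]
ft_force: [0.6, -0.7, -1.6]
opening: 0.0194
gripper_force: 60.0
```

```bash
python3 st.py; python3 go.py 2 26.5
```

```text
30.55 pos [0.6445 0.1079 0.2221] yaw 26.32 tilt [ 0.0002 -0.0002] F [ 0.6 -0.7 -1.6] T [ 0.031  0.098 -0.006] open 0.0194 g 60.0 j6 66.5
target [0.6443 0.1091] turn -0.2 offset if turned first [ 0.033 -0.124] if moved first [ 0.032 -0.124] z 0.2221
```

Call:
drive_tool(steps=[{"hand": 0,"offset": [0.02,-0.08,2],"turn": [0,0,0]},{"hand": 0,"offset": [0,0,0.6],"turn": [0,0,0]},{"hand": 0,"offset": [0,0,0.2],"turn": [0,0,0]},{"hand": 0,"offset": [0,0,0.2],"turn": [0,0,0]},{"hand": 0,"offset": [0,0,0.2],"turn": [0,0,0]},{"hand": 0,"offset": [0,0,0.15],"turn": [0,0,0]},{"hand": 0,"offset": [0,0,0.1],"turn": [0,0,0]},{"hand": 0,"offset": [0,0,0],"turn": [0,0,0]}])

```text
time_s: 31.35
ee_pos: [0.6445, 0.1098, 0.1875]
ee_rot: [[0.896, 0.445, 0.001], [0.445, -0.896, -0.0], [0.0, 0.0, -1.0]]
ft_force: [0.9, 0.1, -1.5]
opening: 0.0199
gripper_force: 60.0
```

```bash
python3 st.py
```

```text
31.35 pos [0.6445 0.1098 0.1875] yaw 26.4 tilt [ 0.0006 -0.0001] F [ 0.9  0.1 -1.5] T [ 0.025 -0.04   0.045] open 0.0199 g 60.0 j6 66.6
```

Call:
drive_tool(steps=[{"hand": 0,"offset": [0,0.05,0.3],"turn": [0,0,0]},{"hand": 0,"offset": [0,0,0.3],"turn": [0,0,0]},{"hand": 0,"offset": [0,0.03,0],"turn": [0,0,7]},{"hand": 0,"offset": [0,0.03,0],"turn": [0,0,7]},{"hand": 0,"offset": [0,0.03,0],"turn": [0,0,6]},{"hand": 0,"offset": [0,0.01,0],"turn": [0,0,2]},{"hand": 0,"offset": [0,0.01,0],"turn": [0,0,2]}])

```text
time_s: 32.05
ee_pos: [0.6449, 0.1083, 0.1809]
ee_rot: [[0.999, 0.041, -0.0], [0.041, -0.999, -0.0], [-0.0, 0.0, -1.0]]
ft_force: [1.3, 0.7, -4.4]
opening: 0.0198
gripper_force: 60.0
```

```bash
python3 tq.py
```

```text
32.25 Tz 0.099 [0.12  0.081 0.096 0.106 0.093] F [ 1.5  0.2 -4.5] yaw 2.5 pos [0.6449 0.1083 0.181 ] j6 90.4
```

Call:
drive_tool(steps=[{"hand": 0,"offset": [0,0.01,0],"turn": [0,0,2.5]},{"hand": 0,"offset": [0,0.01,0],"turn": [0,0,2.5]}])

```text
time_s: 32.45
ee_pos: [0.6449, 0.1081, 0.1811]
ee_rot: [[0.999, -0.046, -0.0], [-0.046, -0.999, -0.0], [-0.0, 0.0, -1.0]]
ft_force: [1.4, 0.2, -4.9]
opening: 0.0199
gripper_force: 60.0
```

```bash
python3 tq.py
```

```text
32.65 Tz 0.089 [0.081 0.081 0.123 0.082 0.078] F [ 1.4  0.1 -5.3] yaw -2.5 pos [0.6448 0.1081 0.1811] j6 95.3
```

Call:
drive_tool(steps=[{"hand": 0,"offset": [0,0.01,0],"turn": [0,0,3]},{"hand": 0,"offset": [0,0.01,0],"turn": [0,0,2.5]}])

```text
time_s: 32.85
ee_pos: [0.6448, 0.1079, 0.1813]
ee_rot: [[0.99, -0.141, -0.0], [-0.141, -0.99, -0.0], [-0.0, 0.0, -1.0]]
ft_force: [1.5, -0.3, -5.4]
opening: 0.0195
gripper_force: 60.0
```

```bash
python3 tq.py
```

```text
33.05 Tz 0.176 [0.188 0.195 0.142 0.19  0.163] F [ 1.5 -0.2 -5.3] yaw -8.0 pos [0.6448 0.1079 0.1813] j6 100.8
```

Call:
drive_tool(steps=[{"hand": 0,"offset": [0,0,0],"turn": [0,0,1.5]},{"hand": 0,"offset": [0,0,0],"turn": [0,0,0]}])

```text
time_s: 33.25
ee_pos: [0.6448, 0.1078, 0.1814]
ee_rot: [[0.986, -0.167, -0.0], [-0.167, -0.986, -0.0], [-0.0, 0.0, -1.0]]
ft_force: [1.4, -0.3, -4.7]
opening: 0.0194
gripper_force: 60.0
```

```bash
python3 tq.py
```

```text
33.45 Tz 0.25 [0.296 0.287 0.235 0.202 0.227] F [ 1.  -0.2 -5.1] yaw -9.6 pos [0.6448 0.1078 0.1814] j6 102.4
```

Call:
drive_tool(steps=[{"hand": 0,"offset": [0,-0.02,0],"turn": [0,0,-7]},{"hand": 0,"offset": [0,0,-1.5],"turn": [0,0,0]},{"hand": 0,"offset": [0,0,-4],"turn": [0,0,-3.5]},{"hand": 0,"offset": [-2.96,2.1,0],"turn": [0,0,0]},{"hand": 0,"offset": [-2.96,2.1,0],"turn": [0,0,0]},{"hand": 0,"offset": [-2.96,2.1,0],"turn": [0,0,0]},{"hand": 0,"offset": [0,0,0],"turn": [0,0,0]},{"hand": 0,"offset": [0,0,0],"turn": [0,0,0]}])

```text
time_s: 34.25
ee_pos: [0.5571, 0.0436, 0.2375]
ee_rot: [[1.0, 0.015, 0.002], [0.015, -1.0, 0.0], [0.002, -0.0, -1.0]]
ft_force: [0.4, 0.4, -2.5]
opening: 0.0198
gripper_force: 60.0
```

Call:
drive_tool(steps=[{"hand": 0,"offset": [0,0,0],"turn": [0,0,0]},{"hand": 0,"offset": [0,0,0],"turn": [0,0,0]},{"hand": 0,"offset": [0,0,0],"turn": [0,0,0]}])

```text
time_s: 34.55
ee_pos: [0.5576, 0.0443, 0.2362]
ee_rot: [[1.0, 0.016, -0.0], [0.016, -1.0, 0.0], [-0.0, -0.0, -1.0]]
ft_force: [0.5, 0.1, -2.6]
opening: 0.0199
gripper_force: 60.0
```

```bash
python3 st.py; python3 go.py 4 1
```

```text
34.55 pos [0.5576 0.0443 0.2362] yaw 0.94 tilt [-0.      0.0001] F [ 0.5  0.1 -2.6] T [ 0.025  0.104 -0.007] open 0.0199 g 60.0 j6 85.7
target [0.5574 0.0418] turn -0.1 offset if turned first [-0.022  0.241] if moved first [-0.022  0.241] z 0.2362
```

Call:
drive_tool(steps=[{"hand": 0,"offset": [-0.03,0.24,2],"turn": [0,0,0]},{"hand": 0,"offset": [0,0,1.9],"turn": [0,0,0]},{"hand": 0,"offset": [0,0,0.2],"turn": [0,0,0]},{"hand": 0,"offset": [0,0,0.2],"turn": [0,0,0]},{"hand": 0,"offset": [0,0,0.2],"turn": [0,0,0]},{"hand": 0,"offset": [0,0,0.15],"turn": [0,0,0]},{"hand": 0,"offset": [0,0,0.15],"turn": [0,0,0]},{"hand": 0,"offset": [0,0,0],"turn": [0,0,0]}])

```text
time_s: 35.35
ee_pos: [0.5571, 0.0413, 0.1887]
ee_rot: [[1.0, 0.016, 0.001], [0.016, -1.0, -0.0], [0.001, 0.0, -1.0]]
ft_force: [-0.3, 0.7, -3.0]
opening: 0.0196
gripper_force: 60.0
```

```bash
python3 st.py
```

```text
35.35 pos [0.5571 0.0413 0.1887] yaw 0.9 tilt [ 0.0011 -0.0001] F [-0.3  0.7 -3. ] T [-0.021 -0.149 -0.035] open 0.0196 g 60.0 j6 85.5
```

Call:
drive_tool(steps=[{"hand": 0,"offset": [0,0,0.3],"turn": [0,0,0]},{"hand": 0,"offset": [0,0,0.3],"turn": [0,0,0]},{"hand": 0,"offset": [0,0.03,0],"turn": [0,0,7]},{"hand": 0,"offset": [0,0.03,0],"turn": [0,0,7]},{"hand": 0,"offset": [0,0.03,0],"turn": [0,0,6]},{"hand": 0,"offset": [0,0.01,0],"turn": [0,0,2]},{"hand": 0,"offset": [0,0.01,0],"turn": [0,0,2]}])

```text
time_s: 36.05
ee_pos: [0.5571, 0.0401, 0.1821]
ee_rot: [[0.919, -0.394, 0.001], [-0.394, -0.919, -0.0], [0.001, -0.0, -1.0]]
ft_force: [2.3, -1.0, -4.3]
opening: 0.0195
gripper_force: 60.0
```

```bash
python3 tq.py
```

```text
36.25 Tz 0.047 [0.074 0.003 0.084 0.066 0.008] F [ 3.1 -0.5 -5.2] yaw -23.0 pos [0.557  0.0401 0.1822] j6 109.3
```

Call:
drive_tool(steps=[{"hand": 0,"offset": [0.01,0.01,0],"turn": [0,0,3]},{"hand": 0,"offset": [0,0.01,0],"turn": [0,0,3]}])

```text
time_s: 36.45
ee_pos: [0.5569, 0.0399, 0.1823]
ee_rot: [[0.873, -0.487, 0.0], [-0.487, -0.873, -0.0], [0.001, -0.0, -1.0]]
ft_force: [3.0, -1.4, -5.6]
opening: 0.0198
gripper_force: 60.0
```

```bash
python3 tq.py
```

```text
36.65 Tz 0.054 [0.079 0.009 0.045 0.091 0.043] F [ 3.3 -0.8 -5. ] yaw -29.0 pos [0.5568 0.0399 0.1824] j6 115.2
```

Call:
drive_tool(steps=[{"hand": 0,"offset": [0.01,0.01,0],"turn": [0,0,3]},{"hand": 0,"offset": [0,0.01,0],"turn": [0,0,3]}])

```text
time_s: 36.85
ee_pos: [0.5567, 0.0397, 0.1824]
ee_rot: [[0.818, -0.575, 0.0], [-0.575, -0.818, -0.0], [0.0, 0.0, -1.0]]
ft_force: [2.6, -0.8, -4.8]
opening: 0.0194
gripper_force: 60.0
```

```bash
python3 tq.py
```

```text
37.05 Tz 0.07 [0.103 0.026 0.099 0.041 0.08 ] F [ 3.5 -0.8 -5.6] yaw -35.0 pos [0.5567 0.0398 0.1824] j6 121.2
```

Call:
drive_tool(steps=[{"hand": 0,"offset": [0.01,0.01,0],"turn": [0,0,3]},{"hand": 0,"offset": [0,0.01,0],"turn": [0,0,3]}])

```text
time_s: 37.25
ee_pos: [0.5565, 0.0395, 0.1824]
ee_rot: [[0.753, -0.658, -0.0], [-0.658, -0.753, -0.0], [-0.0, 0.0, -1.0]]
ft_force: [2.3, -0.7, -6.6]
opening: 0.0199
gripper_force: 60.0
```

```bash
python3 tq.py
```

```text
37.45 Tz 0.074 [0.12  0.065 0.037 0.1   0.048] F [ 2.7 -1.2 -5.9] yaw -41.0 pos [0.5566 0.0395 0.1824] j6 127.2
```

Call:
drive_tool(steps=[{"hand": 0,"offset": [0.01,0.01,0],"turn": [0,0,3]},{"hand": 0,"offset": [0,0.01,0],"turn": [0,0,3]}])

```text
time_s: 37.65
ee_pos: [0.5564, 0.0393, 0.1823]
ee_rot: [[0.681, -0.733, -0.0], [-0.733, -0.681, -0.0], [-0.0, 0.0, -1.0]]
ft_force: [2.1, -1.3, -4.9]
opening: 0.0196
gripper_force: 60.0
```

```bash
python3 tq.py
```

```text
37.85 Tz 0.097 [0.121 0.04  0.102 0.073 0.148] F [ 2.3 -1.2 -5.3] yaw -47.0 pos [0.5564 0.0394 0.1823] j6 133.1
```

Call:
drive_tool(steps=[{"hand": 0,"offset": [0.01,0.01,0],"turn": [0,0,2]},{"hand": 0,"offset": [0,0.01,0],"turn": [0,0,2]}])

```text
time_s: 38.05
ee_pos: [0.5563, 0.0392, 0.1824]
ee_rot: [[0.628, -0.778, -0.0], [-0.778, -0.628, 0.0], [-0.0, 0.0, -1.0]]
ft_force: [2.6, -1.0, -5.0]
opening: 0.0196
gripper_force: 60.0
```

```bash
python3 tq.py
```

```text
38.25 Tz 0.098 [0.129 0.149 0.126 0.062 0.023] F [ 2.  -1.5 -4.8] yaw -51.0 pos [0.5563 0.0392 0.1824] j6 137.1
```

Call:
drive_tool(steps=[{"hand": 0,"offset": [0.01,0.01,0],"turn": [0,0,2.5]},{"hand": 0,"offset": [0,0.01,0],"turn": [0,0,2]}])

```text
time_s: 38.45
ee_pos: [0.5562, 0.039, 0.1825]
ee_rot: [[0.565, -0.825, -0.0], [-0.825, -0.565, 0.0], [-0.0, 0.0, -1.0]]
ft_force: [1.1, -1.2, -4.0]
opening: 0.0196
gripper_force: 60.0
```

```bash
python3 tq.py
```

```text
38.65 Tz 0.25 [0.251 0.224 0.278 0.312 0.187] F [ 1.3 -1.3 -4. ] yaw -55.5 pos [0.5562 0.039  0.1825] j6 141.6
```

Call:
drive_tool(steps=[{"hand": 0,"offset": [0,-0.02,0],"turn": [0,0,-7]},{"hand": 0,"offset": [0,0,-1.5],"turn": [0,0,0]},{"hand": 0,"offset": [0,0,-2.5],"turn": [0,0,-7.3]},{"hand": 0,"offset": [0,0,0],"turn": [0,0,-7.3]},{"hand": 0,"offset": [0,0,0],"turn": [0,0,-7.2]},{"hand": 0,"offset": [-1.24,-3.73,0],"turn": [0,0,0]},{"hand": 0,"offset": [-1.24,-3.73,0],"turn": [0,0,0]},{"hand": 0,"offset": [0,0,0],"turn": [0,0,0]}])

```text
time_s: 39.45
ee_pos: [0.5678, 0.1212, 0.2225]
ee_rot: [[0.895, -0.446, -0.0], [-0.446, -0.895, 0.002], [-0.001, -0.002, -1.0]]
ft_force: [0.7, 0.3, -2.6]
opening: 0.0194
gripper_force: 60.0
```

Call:
drive_tool(steps=[{"hand": 0,"offset": [0,0,0],"turn": [0,0,0]},{"hand": 0,"offset": [0,0,0],"turn": [0,0,0]},{"hand": 0,"offset": [0,0,0],"turn": [0,0,0]},{"hand": 0,"offset": [0,0,0],"turn": [0,0,0]}])

```text
time_s: 39.85
ee_pos: [0.568, 0.116, 0.2225]
ee_rot: [[0.892, -0.452, -0.0], [-0.452, -0.892, -0.0], [0.0, 0.0, -1.0]]
ft_force: [0.8, 0.5, -2.7]
opening: 0.0196
gripper_force: 60.0
```

```bash
echo "N[1]=(.5653,.1186)" >> corr.py; python3 st.py; python3 go.py 1 -26.7
```

```text
39.85 pos [0.568  0.116  0.2225] yaw -26.86 tilt [-0. -0.] F [ 0.8  0.5 -2.7] T [ 0.077  0.128 -0.056] open 0.0196 g 60.0 j6 120.8
target [0.5675 0.117 ] turn -0.2 offset if turned first [-0.09  -0.061] if moved first [-0.091 -0.061] z 0.2225
```

Call:
drive_tool(steps=[{"hand": 0,"offset": [-0.07,-0.05,2],"turn": [0,0,0]},{"hand": 0,"offset": [0,0,0.6],"turn": [0,0,0]},{"hand": 0,"offset": [0,0,0.2],"turn": [0,0,0]},{"hand": 0,"offset": [0,0,0.2],"turn": [0,0,0]},{"hand": 0,"offset": [0,0,0.2],"turn": [0,0,0]},{"hand": 0,"offset": [0,0,0.15],"turn": [0,0,0]},{"hand": 0,"offset": [0,0,0.1],"turn": [0,0,0]},{"hand": 0,"offset": [0,0,0],"turn": [0,0,0]}])

```text
time_s: 40.65
ee_pos: [0.569, 0.1177, 0.1916]
ee_rot: [[0.893, -0.451, 0.006], [-0.451, -0.893, 0.0], [0.005, -0.003, -1.0]]
ft_force: [-2.3, 0.3, 14.9]
opening: 0.0194
gripper_force: 60.0
```

```bash
python3 st.py
```

```text
40.65 pos [0.569  0.1177 0.1916] yaw -26.79 tilt [0.0059 0.0003] F [-2.3  0.3 14.9] T [-0.124  1.019  0.025] open 0.0194 g 60.0 j6 120.9
```

Call:
drive_tool(steps=[{"hand": 0,"offset": [0,0,-0.4],"turn": [0,0,0]},{"hand": 0,"offset": [0,0,-0.3],"turn": [0,0,0]},{"hand": 0,"offset": [0,0,0],"turn": [0,0,0]},{"hand": 0,"offset": [0,0,0],"turn": [0,0,0]},{"hand": 0,"offset": [0,0,0],"turn": [0,0,0]}])

```text
time_s: 41.15
ee_pos: [0.5675, 0.1176, 0.1945]
ee_rot: [[0.893, -0.451, -0.001], [-0.451, -0.893, -0.0], [-0.001, 0.0, -1.0]]
ft_force: [-0.2, 0.1, -2.7]
opening: 0.0194
gripper_force: 60.0
```

```bash
python3 st.py;  python3 go.py 1 -26.7
python3 - <<'E'
from h import *
import fit,pickle
p,K,W=cam('wrist'); pickle.dump((p['color'],K,W),open('w5.pkl','wb'))
im=p['color']; cv2.imwrite('pics/w5.png',im)
E
```

```text
41.15 pos [0.5675 0.1176 0.1945] yaw -26.8 tilt [-0.0008 -0.    ] F [-0.2  0.1 -2.7] T [0.059 0.147 0.062] open 0.0194 g 60.0 j6 120.9
target [0.5675 0.117 ] turn -0.1 offset if turned first [0.029 0.059] if moved first [0.029 0.059] z 0.1945
c [0.5986 0.076 ] r [0.0552 0.0548 0.055  0.055 ] ang [ 127.5   37.6  -52.3 -142.2]
rot -7.33584892715308
```

Call:
drive_tool(steps=[{"hand": 0,"offset": [0,0,0],"turn": [0,0,-5]},{"hand": 0,"offset": [0,0.03,0.2],"turn": [0,0,0]},{"hand": 0,"offset": [0,0,0.2],"turn": [0,0,0]},{"hand": 0,"offset": [0,0,0.15],"turn": [0,0,0]},{"hand": 0,"offset": [0,0,0],"turn": [0,0,0]}])

```text
time_s: 41.7
ee_pos: [0.5674, 0.1173, 0.189]
ee_rot: [[0.928, -0.372, -0.001], [-0.372, -0.928, -0.0], [-0.001, 0.0, -1.0]]
ft_force: [-0.4, -0.6, -3.3]
opening: 0.0194
gripper_force: 60.0
```

```bash
python3 st.py
```

```text
41.7 pos [0.5674 0.1173 0.189 ] yaw -21.85 tilt [-0.0006 -0.    ] F [-0.4 -0.6 -3.3] T [0.046 0.085 0.001] open 0.0194 g 60.0 j6 116.0
```

Call:
drive_tool(steps=[{"hand": 0,"offset": [0,0,0.3],"turn": [0,0,0]},{"hand": 0,"offset": [0,0,0.3],"turn": [0,0,0]},{"hand": 0,"offset": [0,0.02,0],"turn": [0,0,6]},{"hand": 0,"offset": [0,0.02,0],"turn": [0,0,4]},{"hand": 0,"offset": [0,0,0],"turn": [0,0,2]}])

```text
time_s: 42.2
ee_pos: [0.5672, 0.1168, 0.183]
ee_rot: [[0.83, -0.558, -0.0], [-0.558, -0.83, -0.0], [-0.0, 0.001, -1.0]]
ft_force: [0.1, -0.2, -4.1]
opening: 0.0195
gripper_force: 60.0
```

```bash
python3 tq.py
```

```text
42.4 Tz 0.235 [0.255 0.209 0.257 0.25  0.207] F [ 0.2 -0.7 -4.2] yaw -33.7 pos [0.5672 0.1168 0.183 ] j6 127.8
```

All four nuts now read about 0.235–0.25 N·m, which is snug. Returning the wrench to its hole.

Call:
drive_tool(steps=[{"hand": 0,"offset": [0,-0.02,0],"turn": [0,0,-8]},{"hand": 0,"offset": [0,0,-1.5],"turn": [0,0,0]},{"hand": 0,"offset": [0,0,-4.5],"turn": [0,0,0]},{"hand": 0,"offset": [0,0,0],"turn": [0,0,-7.4]},{"hand": 0,"offset": [0,0,0],"turn": [0,0,-7.4]},{"hand": 0,"offset": [0,0,0],"turn": [0,0,-7.4]},{"hand": 0,"offset": [0,0,0],"turn": [0,0,-7.4]},{"hand": 0,"offset": [0,0,0],"turn": [0,0,-7.4]}])

```text
time_s: 43.2
ee_pos: [0.5675, 0.1173, 0.2436]
ee_rot: [[0.98, 0.2, 0.0], [0.2, -0.98, 0.0], [0.0, -0.0, -1.0]]
ft_force: [-0.5, -0.5, -3.3]
opening: 0.0197
gripper_force: 60.0
```

Call:
drive_tool(steps=[{"hand": 0,"offset": [0,0,0],"turn": [0,0,-7.2]},{"hand": 0,"offset": [-2.18,3.68,0],"turn": [0,0,0]},{"hand": 0,"offset": [-2.18,3.68,0],"turn": [0,0,0]},{"hand": 0,"offset": [-2.18,3.68,0],"turn": [0,0,0]},{"hand": 0,"offset": [-2.18,3.68,0],"turn": [0,0,0]},{"hand": 0,"offset": [-2.18,3.68,0],"turn": [0,0,0]},{"hand": 0,"offset": [-2.18,3.68,0],"turn": [0,0,0]},{"hand": 0,"offset": [-2.18,3.68,0],"turn": [0,0,0]}])

```text
time_s: 44.0
ee_pos: [0.5035, -0.177, 0.2438]
ee_rot: [[0.949, 0.316, 0.001], [0.316, -0.949, -0.0], [0.001, 0.0, -1.0]]
ft_force: [0.5, -0.5, -2.4]
opening: 0.0199
gripper_force: 60.0
```

Call:
drive_tool(steps=[{"hand": 0,"offset": [-2.18,3.68,0],"turn": [0,0,0]},{"hand": 0,"offset": [-2.18,3.68,0],"turn": [0,0,0]},{"hand": 0,"offset": [0,0,0],"turn": [0,0,0]},{"hand": 0,"offset": [0,0,0],"turn": [0,0,0]},{"hand": 0,"offset": [0,0,0],"turn": [0,0,0]},{"hand": 0,"offset": [0,0,0],"turn": [0,0,0]},{"hand": 0,"offset": [0,0,0],"turn": [0,0,0]}])

```text
time_s: 44.7
ee_pos: [0.4863, -0.258, 0.2436]
ee_rot: [[0.948, 0.317, 0.0], [0.317, -0.948, 0.0], [0.0, 0.0, -1.0]]
ft_force: [0.0, -0.2, -3.3]
opening: 0.0198
gripper_force: 60.0
```

```bash
python3 st.py
python3 - <<'E'
from h import *
s=ctrl.read_state(); d=np.array([.4864,-.2596])-s['ee_pos'][:2]; a=np.radians(18.5)
print('offset cm',(np.array([[np.cos(a),np.sin(a)],[np.sin(a),-np.cos(a)]])@d*100).round(2),'down',(s['ee_pos'][2]-.1025)*100)
E
```

```text
44.7 pos [ 0.4863 -0.258   0.2436] yaw 18.51 tilt [0.0003 0.    ] F [ 0.  -0.2 -3.3] T [0.025 0.12  0.029] open 0.0198 g 60.0 j6 35.6
offset cm [-0.04  0.16] down 14.108551387973305
```

Call:
drive_tool(steps=[{"hand": 0,"offset": [-0.04,0.15,4],"turn": [0,0,0]},{"hand": 0,"offset": [0,0,4],"turn": [0,0,0]},{"hand": 0,"offset": [0,0,3],"turn": [0,0,0]},{"hand": 0,"offset": [0,0,2],"turn": [0,0,0]},{"hand": 0,"offset": [0,0,0.6],"turn": [0,0,0]},{"hand": 0,"offset": [0,0,0.3],"turn": [0,0,0]},{"hand": 0,"offset": [0,0,0.1],"turn": [0,0,0]},{"hand": 0,"offset": [0,0,0],"turn": [0,0,0]}])

```text
time_s: 45.5
ee_pos: [0.4866, -0.2609, 0.1046]
ee_rot: [[0.949, 0.316, 0.002], [0.316, -0.949, -0.001], [0.001, 0.002, -1.0]]
ft_force: [0.5, 0.1, -2.7]
opening: 0.0196
gripper_force: 60.0
```

```bash
python3 st.py
```

```text
45.5 pos [ 0.4866 -0.2609  0.1046] yaw 18.41 tilt [ 0.0019 -0.0013] F [ 0.5  0.1 -2.7] T [0.071 0.113 0.026] open 0.0196 g 60.0 j6 35.4
```

Next, ease down the last 1–2 mm until it touches, then release.

Call:
drive_tool(steps=[{"hand": 0,"offset": [0,-0.05,0.1],"turn": [0,0,0]},{"hand": 0,"offset": [0,0,0],"turn": [0,0,0]},{"hand": 0,"offset": [0,0,0],"turn": [0,0,0]}])

```text
time_s: 45.8
ee_pos: [0.4859, -0.2602, 0.1028]
ee_rot: [[0.949, 0.316, 0.001], [0.316, -0.949, -0.0], [0.0, 0.001, -1.0]]
ft_force: [0.3, -0.2, -2.8]
opening: 0.0194
gripper_force: 60.0
```

```bash
python3 st.py
```

```text
45.8 pos [ 0.4859 -0.2602  0.1028] yaw 18.4 tilt [ 0.0007 -0.0004] F [ 0.3 -0.2 -2.8] T [ 0.046  0.15  -0.005] open 0.0194 g 60.0 j6 35.5
```

Call:
drive_tool(steps=[{"hand": 0,"offset": [0,0,0.08],"turn": [0,0,0]},{"hand": 0,"offset": [0,0,0],"turn": [0,0,0]},{"hand": 0.3,"offset": [0,0,0],"turn": [0,0,0]},{"hand": 0.55,"offset": [0,0,0],"turn": [0,0,0]},{"hand": 0.55,"offset": [0,0,0],"turn": [0,0,0]},{"hand": 0.55,"offset": [0,0,0],"turn": [0,0,0]}])

```text
time_s: 46.4
ee_pos: [0.4858, -0.2602, 0.1015]
ee_rot: [[0.949, 0.316, 0.0], [0.316, -0.949, 0.0], [0.0, -0.0, -1.0]]
ft_force: [0.1, 0.7, 0.3]
opening: 0.0471
gripper_force: 0.0
```

Call:
drive_tool(steps=[{"hand": 0.55,"offset": [0,0,-2],"turn": [0,0,0]},{"hand": 0.55,"offset": [0,0,-4],"turn": [0,0,0]},{"hand": 0.55,"offset": [0,0,-4],"turn": [0,0,0]},{"hand": 0.55,"offset": [0,0,-4],"turn": [0,0,0]},{"hand": 0.55,"offset": [0,0,0],"turn": [0,0,0]},{"hand": 0.55,"offset": [0,0,0],"turn": [0,0,0]},{"hand": 0.55,"offset": [0,0,0],"turn": [0,0,0]},{"hand": 0.55,"offset": [0,0,0],"turn": [0,0,0]}])

```text
time_s: 47.2
ee_pos: [0.4852, -0.2598, 0.2401]
ee_rot: [[0.949, 0.316, -0.002], [0.316, -0.949, 0.002], [-0.002, -0.002, -1.0]]
ft_force: [0.8, 0.1, 0.1]
opening: 0.0507
gripper_force: 0.0
```

```bash
python3 st.py
python3 - <<'E'
from h import *
p,K,W=cam('wrist'); im=p['color']; s=cam('scene')[0]['color']
a=cv2.resize(im[120:320,200:480],(560,400)); b=cv2.resize(s[235:335,170:270],(240,400))
cv2.imwrite('pics/end.png',np.hstack([a,b]))
g=im.max(2); m=cv2.morphologyEx((g<60).astype(np.uint8),cv2.MORPH_OPEN,np.ones((5,5)))
n,l,st,ce=cv2.connectedComponentsWithStats(m)
for i in range(1,n):
    if 1800<st[i,4]<4000:
        r=cv2.minAreaRect(np.argwhere(l==i)[:,::-1].astype(np.float32)); print(st[i],at_z(K,W,*r[0],.11).round(4),'before .4878 -.2574')
E
```

```text
47.2 pos [ 0.4852 -0.2598  0.2401] yaw 18.4 tilt [-0.0024  0.0017] F [0.8 0.1 0.1] T [ 0.041  0.037 -0.008] open 0.0507 g 0.0 j6 35.5
[ 312  185   26  110 2676] [ 0.4877 -0.2588  0.11  ] before .4878 -.2574
[ 413  376  165   38 2438] [ 0.397  -0.4534  0.11  ] before .4878 -.2574
```

View pics/end.png

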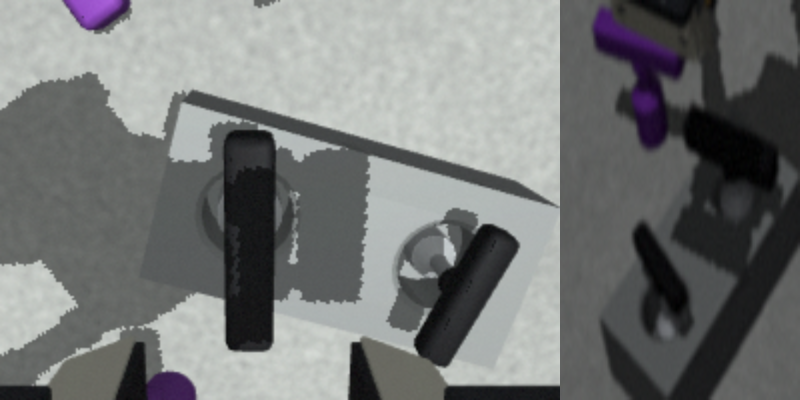

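The wrench stands upright in its own hole, with the bar at (250,240) in the crop and within about 1.5 mm of its start. The small driver is untouched. Handing in.

```bash
python3 -c "
from plant import job_done
print(job_done())"
```

```text
the job is handed in; nothing more can be done
None
```

I tightened all four nuts crosswise in two passes to about 0.24–0.25 N·m (nut 3 last read 0.20, then got one more degree), stood the wrench back in its own hole within about 1.5 mm of its start, and handed the job in at about 47 s; no verdict was returned.

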